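Cam-clamp a row of model houses and UV-cure their glue

TASK

Swing the red cam lever open and stand all the model houses in the glue-up jig between the pressure bar and the clear sheet, upright and square with their blank backs to the sheet, in a row that steps down from the tallest nearest the robot, with a clear alley between neighbours. Then swing the lever just far enough that the sprung bar holds them snug against the sheet, its springs partly closed but never forced solid. With the houses clamped, hold the UV lamp steady on the glue seam of each house (just over half-way up the sheet, on the house's centre line) for 2 seconds, shining down through the clear sheet from behind, working along from the tallest to the shortest; then lay the lamp back on its mat and leave the clamp on, without knocking over the coffee cup or the glue bottle.

Things in the scene. Friction and masses are not known exactly. Their poses are not given: they have to be found in the camera images.
- house_a: A pale wood model house, a block 54 (its x) by 60 (its y) by 90 mm high, grey flat roof, steel base plate (0.2 kg, low centre of mass); may be absent. Origin under its centre, z up. Its +y face is the front, with dark door and windows; its -y face is the blank back with the glue. Starts upright on the table, its axes within 0.7 rad of the world's.
- house_b: A mid-brown wood model house, a block 54 (its x) by 60 (its y) by 78 mm high, grey flat roof, steel base plate (0.2 kg, low centre of mass); may be absent. Origin under its centre, z up. Its +y face is the front, with dark door and windows; its -y face is the blank back with the glue. Starts upright on the table, its axes within 0.7 rad of the world's.
- house_c: A dark brown wood model house, a block 54 (its x) by 60 (its y) by 66 mm high, grey flat roof, steel base plate (0.2 kg, low centre of mass); may be absent. Origin under its centre, z up. Its +y face is the front, with dark door and windows; its -y face is the blank back with the glue. Starts upright on the table, its axes within 0.7 rad of the world's.
- house_d: A white painted model house, a block 54 (its x) by 60 (its y) by 54 mm high, grey flat roof, steel base plate (0.2 kg, low centre of mass); may be absent. Origin under its centre, z up. Its +y face is the front, with dark door and windows; its -y face is the blank back with the glue. Starts upright on the table, its axes within 0.7 rad of the world's.
- house_a_back (a point): The point of the blank back of the 90 mm house on which the lamp is to be aimed: on the face's centre line, 24 mm above the underside.
- house_b_back (a point): The point of the blank back of the 78 mm house on which the lamp is to be aimed: on the face's centre line, 24 mm above the underside.
- house_c_back (a point): The point of the blank back of the 66 mm house on which the lamp is to be aimed: on the face's centre line, 24 mm above the underside.
- house_d_back (a point): The point of the blank back of the 54 mm house on which the lamp is to be aimed: on the face's centre line, 24 mm above the underside.
- jig: Glue-up jig, fixed: a plywood board 18 mm thick (jig x -170 to 170, y -45 to 184 mm). Origin on the table under the middle of the clear sheet's gluing face; x along the sheet, away from the robot (turned at most 0.2 rad); y from the sheet to the clamp; z up. Houses stand on the board (z = 18 mm), backs at y = 0; a pencil line at y = 60 mm marks their fronts.
- sheet_top (a point): Middle of the top edge of the clear sheet's gluing face (jig y = 0), 58 mm above the table. The sheet, clear with pale blue-green edges, 270 mm long and 8 mm thick, stands fixed on the jig's board; on its far side from the houses an aluminium fence (jig y = -26 to -8 mm, up to 30 mm above the table) holds it.
- clamp: Cam clamp, screwed to the jig's board through slots, so its place along the jig's y varies; axes as the jig's. Origin on the cam's pivot axis at the board's top, 120 to 130 mm from the gluing face. The cam pushes a grey ram plate, which through two springs pushes a pressure bar towards the sheet (-y). Bar, ram and guides reach at most 38 mm above the board, the cam under the lever 42.
- cam_lever (a joint): Angle of the cam lever, rad: 0 is open, lever along the clamp's -x; grows as it is swung clockwise seen from above (over +y towards +x), up to 2.4. The eccentric advances the ram evenly, 10.5 mm per rad, and draws it back when swung back. Friction keeps it where it is left; turning it takes about 5 N at the handle, up to 9 N when tight. Starts at 0.3 to 1.1.
- cam_post (a point): Top centre of the lever's red handle, an upright round post 26 mm in diameter and 45 mm high, 115 mm from the pivot axis, its top 123 mm above the table. Below it is the flat lever, 22 mm wide; there is free room around it.
- press_bar (a joint): Squeeze of the pressure bar's springs, m: 0 with the bar free, 0.008 with the springs solid (5 N per mm). Seen as the gap between ram plate and bar: 10 mm wide when free. Pushing the houses along the board alone squeezes them under 1.5 mm. A snug hold is about 2 to 5.5 mm; over 7 mm counts as forced solid.
- bar_face (a point): Middle of the upper edge of the pressure bar's cork face, 55 mm above the table. The bar is 240 mm long (along the jig's x) and 18 mm thick, its face parallel to the sheet. With the lever at 0 the face is 54 mm from the pivot axis, 66 to 76 mm from the gluing face: 6 to 16 mm more than a house's depth.
- lamp: Hand-held UV curing lamp, switched on, 0.22 kg: black handle 118 mm long (x = -75 to 43 mm), 32 wide, 34 high, to be gripped across its width near the origin; at its +x end a grey head 42 mm wide, 68 high, reaching to x = 90 mm. Origin level with the underside; x forward to the head, z up. It lies level on its flat underside.
- lamp_beam (a point): Centre of the violet lens on the lamp's head, 73 mm ahead of and 21 mm above the lamp's origin. The x axis of this frame is the beam: out of the lens, forwards and 45 degrees down from the lamp's x axis; y is the lamp's y. The beam is about 30 mm wide and works at 30 to 120 mm from the lens.
- lamp_mat: The blue mat of the lamp, 220 (x) by 110 (y) by 3 mm, fixed on the table; origin at the centre of its underside. The lamp starts on it.
- coffee_cup: A white paper coffee cup with lid, 84 mm wide and 112 mm high, standing on the table; origin under its centre.
- glue_bottle: An orange glue bottle, 52 mm wide and 150 mm high, standing on the table; origin under its centre.
Things that resemble listed ones, but are neither listed nor needed, are in the scene too. Several things have the shape of the lamp; the one meant has the colours described above. What is shaped like the house_c but purple is not meant.

How it is judged:
By the outcome, as a careful person would: the job done as asked, in the order asked, and still so for the second after the job is handed in, with the robot touching nothing.
Of house_a, house_b, house_c, house_d only 2 to 3 are there at a start; the rules pass over those that are not, and their reading is None.
At some moment in a run one of house_a, house_b, house_c, house_d, lamp may be knocked a few centimetres aside while the robot is not near it.
It also fails if it takes over 210 s, if anything falls off the work surface, if the arm or the gripper's body presses on something with over 40 N, if the wrist force passes 120 N, or if a joint passes its speed limit or range.

ROBOT

A 6-joint arm with a two-finger parallel gripper is mounted at the origin on the work surface. World frame = base frame: x ahead of the robot, y to its left, z up, the work surface at z = 0. Lengths are in m, angles in rad, forces in N, time in s.
With the tool pointing down it reaches from about 0.35 to 0.775 m from the base axis. Payload 7.3 kg.
Tool frame: the origin (TCP) lies at the very end of the fingers, on their centre line; the grasp point (between the pads) lies grip_point_offset behind it (grip_point_offset is the distance from the TCP to the grasp point, in m); z points along the fingers, y is the direction in which the jaws open and shut (so a half turn about z gives the same grasp; the last joint's range is limited). The gripper opens to 92 mm and grips with 3 to 60 N. Pads are 19 mm wide; open, the fingers measure 130 mm over their backs; the gripper's body (75 mm by 190 mm) begins 47 mm behind the grasp point.
Start: joints at [-0.146, 0.342, 1.524, -0, 1.275, -0.146], TCP at [0.525, 0, 0.227] pointing down, gripper open.
Joint ranges: [-2.53, 2.53], [-0.77, 2.02], [0.04, 2.7], [-1, 4.14], [0.28, 2.66], [-3.11, 3.11]. Speed limits (rad/s): [2.57, 2.57, 3.14, 3.14, 3.14, 3.14].

INTERFACE

Orientations are given as [roll, pitch, yaw] about the fixed x, y, z axes, in that order (R = Rz(yaw) Ry(pitch) Rx(roll)).
In Python, from cell import * gives the robot as it stands.
- The arm moves only by the shell command python3 -m inch 'ROWS' [OPENING] [FORCE]. ROWS is JSON, a list that holds one entry, the list of rows, each a list of 4 numbers: the shift along the tool's x, y, z in mm, then the turn about the tool's z in rad. In form: [[[x, y, z, roll], ...]]. A call has 1 to 10 rows; each row shifts and turns the commanded pose from where the row before left it, along the tool's axes as they then stand; what a row does not reach is not made up. A row lasts 1/8 s, in which the tool goes at most 62.5 mm and 10.7 degrees, less where a joint would pass 70% of its speed; a pose out of reach is approached as far as the arm can. A call with a gripper value outside its range is refused whole. OPENING is the closure, from -1 (fully open) to 1 (shut), set as the call begins (- or left out, the last holds). The fingers move at their own pace and stop on an object; FORCE is the grip in N (left out, the last holds). Time passes only in rows, so rows that do not move let the fingers close. It gives the time, the measured TCP pose, the force and the opening at its end, in the units of the state.
- observe(): the state, without advancing time (a new reading comes with each control period).
- read_camera(name): name is "scene" or "side" or "wrist"; returns a dict with "img" (384x512x3 uint8, blue, green, red), "fx", "fy", "cx", "cy" (pixels), "eye" and "rotation" of the camera in the world; the wrist camera has in their place "T_tool_cam" (4x4, takes a point from camera to tool coordinates, whose origin is the TCP and whose axes are the flange's). Camera axes: x right, y down, z forward; pixel columns grow to the right and rows downward; lengths in m; the calibration is good to about 2 mm. A picture is of the moment at which its call begins: read the wrist's pose just before it. There is no depth.
- hand_in(): hands the job in, once; it reports no verdict.
Trained networks look in the newest picture that a camera, given by its name, has taken for a name from the list of things; names that differ only in an ending like _2 or _b are one class to them, and where a whole thing is asked for, a point or a joint stands for the part that bears it (a point fixed in the world has none). Each returns a list of dicts, best first, with "conf" (0 to 1); they miss things now and then, are a little off and sometimes report something else, mostly with a low value. They report only what shows in the picture. A call takes as long as a camera call. They do not tell look-alikes from the thing itself.
- boxes_of(camera, label): "at" ([row, column] in pixels, amid what is visible of it).
- place_of(camera, label): "at" ([row, column] in pixels: a listed point, or the origin of a listed thing).
The state is a dict: "time": time; "qpos": joint angles; "qvel": joint speeds; "joint_efforts": joint torques, N m; "tool_pos": TCP position; "tool_rot": TCP orientation; "contact_force": force on the tool from outside, world axes, zero at the start; "torque": the same for the moment, N m; "opening": finger opening in m.
Only numpy, scipy, OpenCV 4.12 (cv2) and the standard library are available. Lean on these libraries where they do the work, as an engineer would, in place of code of your own. Each camera call takes 0.05 s, during which the arm holds its last target. There are 200 camera calls.

## Working session

There is one attempt and no reset: what is moved stays moved. The work goes in short steps, Python scripts to look and compute and a shell command to move; the robot and the scene stay as the last step left them, time stands still between calls to the robot, and variables do not carry over. Pictures are saved under pics/ and viewed, about 12 in all and at most 16, crops included, and the job is handed in when it is done.

```bash
mkdir -p pics; ls; cat > h.py <<'E'
from cell import *
import numpy as np, cv2
from scipy.spatial.transform import Rotation as R
def cam(n):
    s=observe(); c=read_camera(n)
    if n=="wrist":
        T=np.eye(4); T[:3,:3]=R.from_euler('xyz',s['tool_rot']).as_matrix(); T[:3,3]=s['tool_pos']
        W=T@np.array(c['T_tool_cam']); c['eye']=W[:3,3]; c['rotation']=W[:3,:3]
    c['eye']=np.array(c['eye']); c['rotation']=np.array(c['rotation']).reshape(3,3); return c
def pt(c,rc,z):
    d=c['rotation']@np.array([(rc[1]-c['cx'])/c['fx'],(rc[0]-c['cy'])/c['fy'],1]); return c['eye']+d*(z-c['eye'][2])/d[2]
def px(c,p):
    q=c['rotation'].T@(np.array(p)-c['eye']); return [round(q[1]/q[2]*c['fy']+c['cy'],1),round(q[0]/q[2]*c['fx']+c['cx'],1)]
E
python3 - <<'E'
from h import *
print(observe())
Z=dict(house_a=0,house_b=0,house_c=0,house_d=0,jig=0,sheet_top=.058,clamp=.018,cam_post=.123,bar_face=.055,lamp=.003,lamp_beam=.024,lamp_mat=0,coffee_cup=0,glue_bottle=0)
for n in("scene","side"):
    c=cam(n); cv2.imwrite(f"pics/{n}0.png",c['img']); print(n,c['eye'].round(3),c['rotation'][:,2].round(2))
    for l,z in Z.items():
        print(l,[(round(d['conf'],2),np.round(d['at']).tolist(),pt(c,d['at'],z)[:2].round(3).tolist()) for d in place_of(n,l)[:4]])
E
```

```text
pics
{'time': 0.0, 'qpos': array([-1.45980479e-01,  3.42720322e-01,  1.52498059e+00, -1.37266737e-05,
        1.27538139e+00, -1.46019047e-01]), 'qvel': array([ 0.00027512, -0.00065684, -0.000458  , -0.00227407,  0.0012958 ,
       -0.00152155]), 'joint_efforts': array([ 7.61924657e-04, -4.31245601e+01, -2.44219762e+01,  7.17750052e-02,
        5.59406646e-02, -1.04314388e-04]), 'tool_pos': array([5.24614317e-01, 8.49905763e-05, 2.26058912e-01]), 'tool_rot': array([-3.14011695e+00, -2.03758083e-04,  1.57083875e+00]), 'contact_force': array([ 0.0633302 , -0.05240889,  0.233656  ]), 'torque': array([-0.00679739,  0.04794411, -0.01770172]), 'opening': 0.09173694596017874}Traceback (most recent call last):
  File "<stdin>", line 5, in <module>
  File "h.py", line 9, in cam
    c['eye']=np.array(c['eye']); c['rotation']=np.array(c['rotation']).reshape(3,3); return c
                                               ~~~~~~~~~~~~~~~~~~~~~~~~~~~~~~~^^^^^
ValueError: cannot reshape array of size 3 into shape (3,3)
```

```bash
sed -i "s/c\['rotation'\]=np.array(c\['rotation'\]).reshape(3,3); return c/r=np.array(c['rotation']); c['rotation']=r if r.size==9 else R.from_euler('xyz',r).as_matrix(); return c/" h.py
python3 - <<'E'
from h import *
Z=dict(house_a=0,house_b=0,house_c=0,house_d=0,jig=0,sheet_top=.058,clamp=.018,cam_post=.123,bar_face=.055,lamp=.003,lamp_beam=.024,lamp_mat=0,coffee_cup=0,glue_bottle=0)
for n in("scene","side"):
    c=cam(n); cv2.imwrite(f"pics/{n}0.png",c['img']); print(n,c['eye'].round(3),c['rotation'][:,2].round(2))
    for l,z in Z.items():
        print(l,[(round(d['conf'],2),np.round(d['at']).tolist(),pt(c,d['at'],z)[:2].round(3).tolist()) for d in place_of(n,l)[:4]])
E
```

```text
scene [1.211 0.175 1.055] [-0.65 -0.16 -0.74]
house_a [(0.95, [207.0, 203.0], [0.431, -0.206]), (0.86, [228.0, 154.0], [0.548, -0.328]), (0.73, [247.0, 186.0], [0.59, -0.205])]
house_b [(0.95, [207.0, 203.0], [0.431, -0.206]), (0.86, [228.0, 154.0], [0.548, -0.328]), (0.73, [247.0, 186.0], [0.59, -0.205])]
house_c [(0.95, [207.0, 203.0], [0.431, -0.206]), (0.86, [228.0, 154.0], [0.548, -0.328]), (0.73, [247.0, 186.0], [0.59, -0.205])]
house_d [(0.95, [207.0, 203.0], [0.431, -0.206]), (0.86, [228.0, 154.0], [0.548, -0.328]), (0.73, [247.0, 186.0], [0.59, -0.205])]
jig [(0.9, [251.0, 267.0], [0.544, 0.035])]
sheet_top [(0.61, [241.0, 267.0], [0.548, 0.034])]
clamp [(0.69, [251.0, 309.0], [0.524, 0.155]), (0.47, [239.0, 172.0], [0.584, -0.251])]
cam_post [(0.97, [204.0, 326.0], [0.421, 0.179]), (0.46, [240.0, 383.0], [0.509, 0.345])]
bar_face [(0.58, [245.0, 287.0], [0.545, 0.092]), (0.19, [252.0, 267.0], [0.579, 0.042])]
lamp [(0.68, [181.0, 367.0], [0.185, 0.302]), (0.59, [242.0, 379.0], [0.431, 0.357])]
lamp_beam [(0.88, [189.0, 382.0], [0.226, 0.35]), (0.58, [230.0, 403.0], [0.382, 
[... 928 characters left out ...]
170.0, 270.0], [0.548, 0.141])]
cam_post [(0.77, [142.0, 232.0], [0.417, 0.203])]
bar_face [(0.78, [168.0, 274.0], [0.545, 0.101]), (0.58, [244.0, 282.0], [0.44, -0.25])]
lamp [(0.66, [143.0, 221.0], [0.423, 0.389]), (0.58, [164.0, 164.0], [0.179, 0.307]), (0.35, [309.0, 241.0], [0.272, -0.388])]
lamp_beam [(0.92, [149.0, 170.0], [0.213, 0.37]), (0.89, [135.0, 206.0], [0.374, 0.431]), (0.74, [177.0, 283.0], [0.576, 0.08])]
lamp_mat [(0.81, [146.0, 222.0], [0.421, 0.369]), (0.69, [146.0, 233.0], [0.467, 0.355])]
coffee_cup [(0.63, [346.0, 325.0], [0.439, -0.545]), (0.5, [238.0, 326.0], [0.604, -0.219])]
glue_bottle [(0.66, [314.0, 243.0], [0.273, -0.4]), (0.2, [177.0, 282.0], [0.585, 0.105])]
```

View pics/scene0.png

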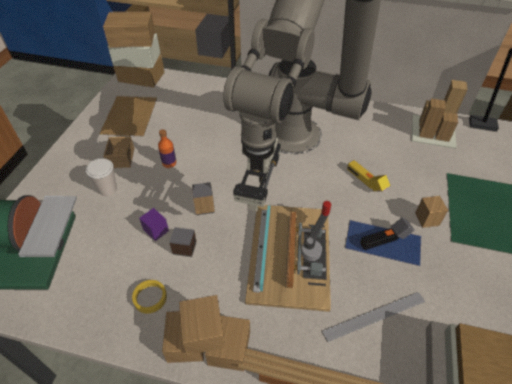

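View pics/side0.png

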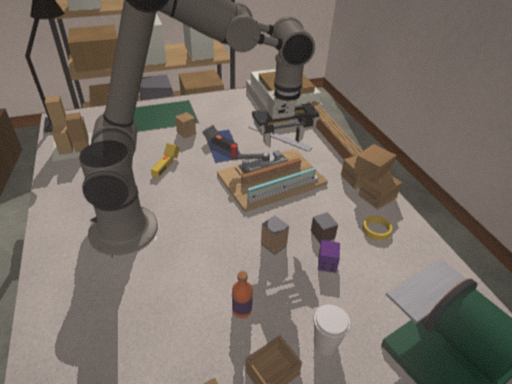

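```bash
python3 - <<'E'
from h import *
import cell; print(cell.grip_point_offset if hasattr(cell,'grip_point_offset') else dir(cell))
a=cv2.imread("pics/scene0.png"); b=cv2.imread("pics/side0.png")
f=lambda im,r,c,h,w:cv2.resize(im[r:r+h,c:c+w],(400,300),interpolation=cv2.INTER_CUBIC)
t=np.vstack([np.hstack([f(a,165,130,90,120),f(a,165,335,90,120)]),np.hstack([f(a,200,235,111,148),f(b,205,250,75,100)])])
cv2.imwrite("pics/comp.png",t)
E
```

```text
0.0188
```

View pics/comp.png

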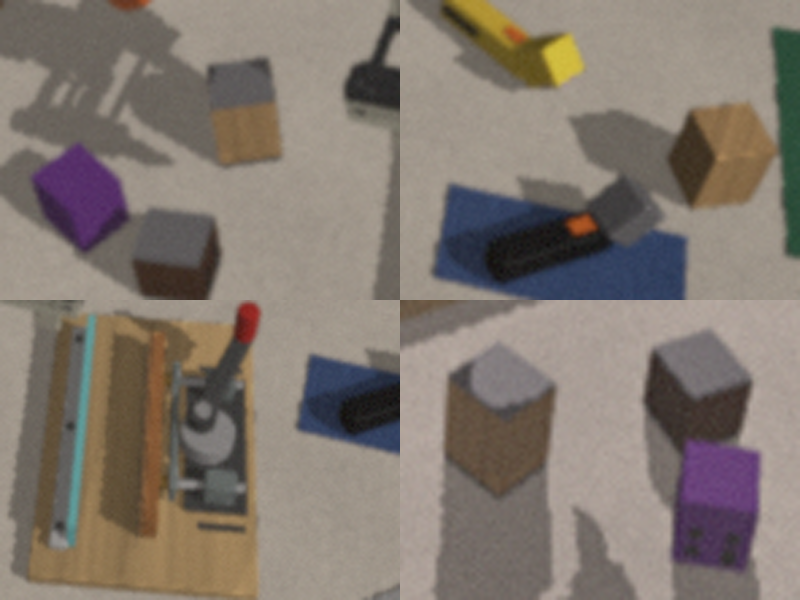

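```bash
python3 -m inch '[[[30,0,-40,0],[40,0,-40,0],[30,0,-40,0],[0,0,0,0],[0,0,0,0]]]'
python3 - <<'E'
from h import *
c=cam("wrist"); cv2.imwrite("pics/w1.png",c['img']); print(c['eye'].round(3),c['rotation'].round(2).tolist(),c['fx'])
Z=dict(jig=0,sheet_top=.058,clamp=.018,cam_post=.123,bar_face=.055)
for l,z in Z.items():
        print(l,[(round(d['conf'],2),np.round(d['at']).tolist(),pt(c,d['at'],z)[:2].round(3).tolist()) for d in place_of("wrist",l)[:3]])
E
```

```text
time: 2.17
tool_pos: [0.5247, 0.0999, 0.346]
tool_rot: [-3.141, 0.0, 1.571]
contact_force: [-0.1, -0.5, -0.8]
opening: 0.0923
[0.525 0.182 0.504] [[1.0, -0.0, -0.0], [-0.0, -0.95, -0.3], [-0.0, 0.3, -0.95]] 281.78408824447496
jig [(0.75, [188.0, 268.0], [0.542, 0.03])]
sheet_top [(0.77, [195.0, 274.0], [0.551, 0.035])]
clamp [(0.6, [121.0, 261.0], [0.529, 0.153]), (0.21, [291.0, 214.0], [0.434, -0.185])]
cam_post [(0.59, [104.0, 179.0], [0.423, 0.18])]
bar_face [(0.63, [160.0, 268.0], [0.54, 0.094]), (0.6, [188.0, 268.0], [0.54, 0.047])]
```

View pics/w1.png

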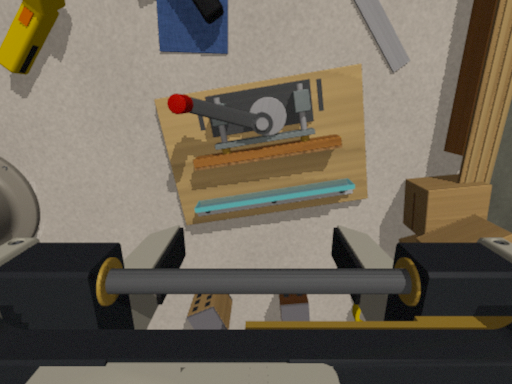

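```bash
python3 - <<'E'
from h import *
import cell
c=cam("wrist"); im=c['img']; hsv=cv2.cvtColor(im,cv2.COLOR_BGR2HSV)
def line(m,z,up):
    P=[]
    rr,cc=np.where(m)
    lo,hi=np.percentile(cc,[1,99])
    for x in range(int(lo)+4,int(hi)-3,3):
        r=rr[cc==x]
        if len(r): P.append(pt(c,[r.min()-.5 if up else r.max()+.5,x],z)[:2])
    P=np.array(P); k=np.polyfit(P[:,0],P[:,1],1)
    for _ in range(3):
        e=P[:,1]-np.polyval(k,P[:,0]); g=abs(e)<max(.0015,1.5*np.median(abs(e))); k=np.polyfit(P[g,0],P[g,1],1)
    return k,pt(c,[0.5*(rr.min()+rr.max()),cc.min()-.5],z)[:2],pt(c,[.5*(rr.min()+rr.max()),cc.max()+.5],z)[:2]
roi=np.zeros(im.shape[:2],bool); roi[120:230,150:370]=1
cy=(hsv[...,0]>80)&(hsv[...,0]<100)&(hsv[...,1]>80)&(hsv[...,2]>80)&roi
og=(hsv[...,0]<14)&(hsv[...,1]>140)&roi
o=np.zeros_like(im); o[cy]=(255,255,0); o[og]=(0,128,255)
for n,m,z,u in(("sheet",cy,.058,True),("sheetlow",cy,.058,False),("bartop_up",og,.055,True),("bar_low",og,.055,False)):
    k,a,b=line(m,z,u); print(n,m.sum(),k.round(4),np.arctan(k[0]).round(4),a.round(4),b.round(4))
for rc in([98,158],[67,361],[200,367],[227,185]): print(pt(c,rc,.018).round(3))
cv2.imwrite("pics/m1.png",np.vstack([im[60:240,140:390],o[60:240,140:390]]))
E
```

```text
sheet 828 [ 0.1607 -0.0541] 0.1593 [0.4182 0.0349] [0.685  0.0345]
sheetlow 828 [ 0.1621 -0.0638] 0.1607 [0.4182 0.0349] [0.685  0.0345]
bartop_up 10 [0.1087 0.0559] 0.1082 [0.455  0.1128] [0.5777 0.1126]
bar_low 10 [0.1071 0.0551] 0.1067 [0.455  0.1128] [0.5777 0.1126]
[0.361 0.189 0.018]
[0.688 0.235 0.018]
[0.723 0.012 0.018]
[ 0.386 -0.042  0.018]<stdin>:11: RankWarning: Polyfit may be poorly conditioned
<stdin>:13: RankWarning: Polyfit may be poorly conditioned
<stdin>:13: RankWarning: Polyfit may be poorly conditioned
<stdin>:13: RankWarning: Polyfit may be poorly conditioned
<stdin>:11: RankWarning: Polyfit may be poorly conditioned
<stdin>:13: RankWarning: Polyfit may be poorly conditioned
<stdin>:13: RankWarning: Polyfit may be poorly conditioned
<stdin>:13: RankWarning: Polyfit may be poorly conditioned
```

View pics/m1.png

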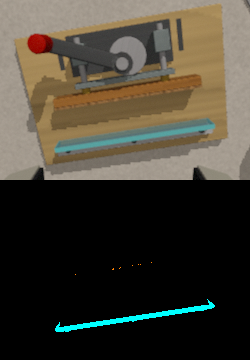

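```bash
python3 -m inch '[[[20,-26,45,0],[20,-26,45,0],[20,-26,45,0],[20,-25,45,0],[0,0,0,0.176],[0,0,0,0.176],[0,0,0,0.176],[0,0,0,0.176],[0,0,0,0.176],[0,0,0,0.176]]]' >/dev/null
python3 -m inch '[[[0,0,0,0.176],[0,0,0,0.176],[0,0,0,0.176],[0,0,0,0],[0,0,0,0]]]'
python3 - <<'E'
from h import *
c=cam("wrist"); cv2.imwrite("pics/w2.png",c['img'])
for l,z in dict(cam_post=.123,clamp=.018).items():
        print(l,[(round(d['conf'],2),np.round(d['at']).tolist(),pt(c,d['at'],z)[:2].round(3).tolist()) for d in place_of("wrist",l)[:3]])
E
```

```text
time: 4.4
tool_pos: [0.422, 0.1799, 0.1667]
tool_rot: [3.142, -0.0, -0.01]
contact_force: [0.4, -0.2, -0.1]
opening: 0.0921
cam_post [(0.95, [221.0, 257.0], [0.417, 0.181])]
clamp [(0.71, [79.0, 283.0], [0.526, 0.153]), (0.28, [221.0, 258.0], [0.37, 0.18])]
```

```bash
python3 -m inch '[[[-3,0,26,0],[0,0,26,0],[0,0,26,0],[0,0,0,0]]]' 
python3 -m inch '[[[0,0,0,0],[0,0,0,0],[0,0,0,0],[0,0,0,0],[0,0,0,0],[0,0,0,0]]]' 1 25
python3 -m inch '[[[-1,6,0,0],[-1,7,0,0],[0,7,0,0],[0,7,0,0],[1,7,0,0],[1,7,0,0],[0,0,0,0],[0,0,0,0]]]'
```

```text
time: 5.05
tool_pos: [0.4178, 0.1798, 0.0875]
tool_rot: [3.141, 0.004, -0.012]
contact_force: [0.6, -0.3, 1.0]
opening: 0.0917
time: 5.8
tool_pos: [0.419, 0.1801, 0.0888]
tool_rot: [3.142, -0.0, -0.013]
contact_force: [-0.4, -0.3, 0.9]
opening: 0.0359
time: 6.8
tool_pos: [0.4169, 0.1393, 0.0886]
tool_rot: [-3.141, 0.003, -0.013]
contact_force: [-4.4, 3.9, 5.2]
opening: 0.0255
```

```bash
python3 -m inch '[[[0,3,0,0],[0,0,0,0],[0,0,0,0]]]'
python3 -m inch '[[[0,0,0,0],[0,0,0,0],[0,0,0,0],[0,0,0,0],[0,0,-45,0],[0,0,-45,0],[0,0,0,0],[0,0,0,0]]]' -1
python3 - <<'E'
from h import *
for k in ("wrist","scene"):
  c=cam(k); cv2.imwrite(f"pics/{k}3.png",c['img'])
  for l,z in dict(cam_post=.123).items():
        print(l,[(round(d['conf'],2),np.round(d['at']).tolist(),pt(c,d['at'],z)[:2].round(3).tolist()) for d in place_of(k,l)[:3]])
E
```

```text
time: 7.18
tool_pos: [0.417, 0.1367, 0.0887]
tool_rot: [-3.14, 0.002, -0.013]
contact_force: [-4.6, 6.3, 3.6]
opening: 0.0257
time: 8.18
tool_pos: [0.418, 0.1359, 0.1783]
tool_rot: [3.141, 0.0, -0.013]
contact_force: [0.1, 0.4, -0.8]
opening: 0.0916
cam_post []
cam_post [(0.77, [198.0, 312.0], [0.411, 0.134])]
```

```bash
python3 -m inch '[[[16,40,-28,0],[16,40,-28,0],[16,40,-28,0],[16,40,-28,0],[16,40,-28,0],[16,36,-28,0],[0,0,0,-0.176],[0,0,0,-0.176],[0,0,0,-0.176],[0,0,0,-0.176]]]' >/dev/null
python3 -m inch '[[[0,0,0,-0.176],[0,0,0,-0.176],[0,0,0,-0.176],[0,0,0,-0.176],[0,0,0,-0.176],[0,0,0,0],[0,0,0,0]]]'
python3 - <<'E'
from h import *
c=cam("wrist"); cv2.imwrite("pics/w4.png",c['img'])
print([(round(d['conf'],2),np.round(d['at']).tolist(),pt(c,d['at'],0)[:2].round(3).tolist()) for d in place_of("wrist","house_a")[:4]])
E
```

```text
time: 10.5
tool_pos: [0.5113, -0.1012, 0.3463]
tool_rot: [-3.141, -0.0, 1.567]
contact_force: [-0.3, -0.6, -0.4]
opening: 0.0921
[(0.94, [207.0, 300.0], [0.591, -0.21]), (0.69, [206.0, 218.0], [0.433, -0.206])]
```

View pics/w4.png

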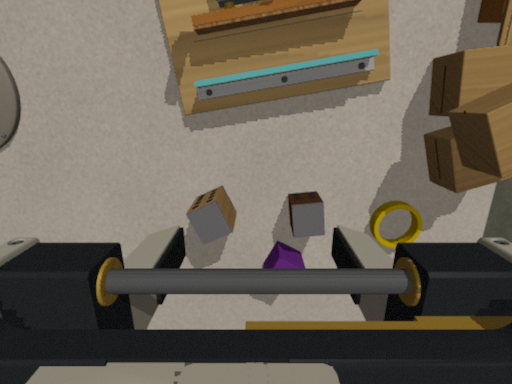

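```bash
python3 - <<'E'
import cv2,numpy as np
a=cv2.imread("pics/w4.png")
cv2.imwrite("pics/w4c.png",np.hstack([cv2.resize(a[178:253,175:250],(400,400),interpolation=cv2.INTER_CUBIC),cv2.resize(a[178:253,270:345],(400,400),interpolation=cv2.INTER_CUBIC)]))
E
```

```text
(no output)
```

View pics/w4c.png

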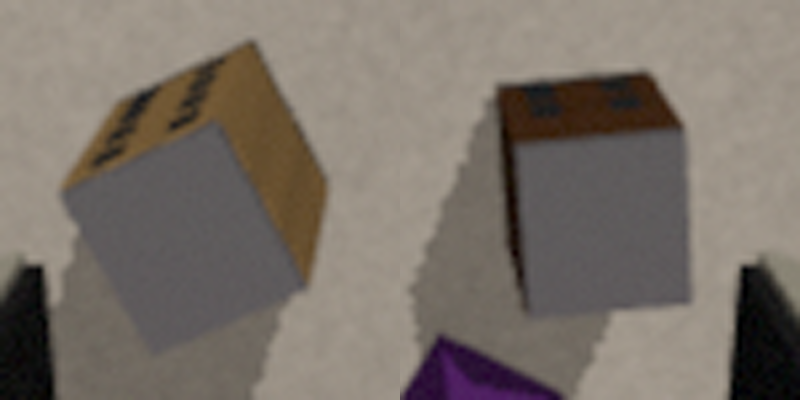

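```bash
python3 - <<'E'
from h import *
from scipy.optimize import least_squares
c=cam("wrist")
def fit(C,ox,g):
    # keys: (sx,sy,top)
    K=list(C); O=np.array([[178+v/5.333-.5,ox+u/5.333-.5] for u,v in C.values()])
    def res(p):
        x,y,t,h=p; e=[]
        for (sx,sy,top),o in zip(K,O):
            X,Y=sx*.027,sy*.03
            e.append(np.array(px(c,[x+np.cos(t)*X-np.sin(t)*Y,y+np.sin(t)*X+np.cos(t)*Y,h*top]))-o)
        return np.ravel(e)
    r=least_squares(res,g,x_scale=[.1,.1,1,.1],diff_step=1e-3); print(r.x.round(4),"rms px",np.sqrt(np.mean(r.fun**2)).round(2))
fit({(-1,1,1):(62,190),(1,1,1):(215,122),(1,-1,1):(305,290),(-1,-1,1):(152,353),(1,1,0):(252,40),(1,-1,0):(328,183),(-1,1,0):(125,98)},175,[.43,-.2,.4,.08])
fit({(-1,1,1):(114,143),(1,1,1):(285,125),(1,-1,1):(292,302),(-1,-1,1):(128,316),(-1,1,0):(98,85),(1,1,0):(250,72)},270,[.59,-.2,.05,.066])
E
```

```text
[ 0.4306 -0.2051  0.4066  0.0788] rms px 0.9
[ 0.5949 -0.2078  0.05    0.0651] rms px 0.87
```

```bash
python3 -m inch '[[[-35,-27,55,0],[-35,-27,55,0],[-34,-27,50,0],[0,0,0,-0.137],[0,0,0,-0.137],[0,0,0,-0.137],[0,0,50,0],[0,0,50,0],[0,0,35,0],[0,0,0,0]]]'
python3 -m inch '[[[0,0,0,0],[0,0,0,0],[0,0,0,0],[0,0,0,0],[0,0,0,0],[0,0,0,0]]]' 1 25
```

```text
time: 11.9
tool_pos: [0.4366, -0.1944, 0.0653]
tool_rot: [-3.139, -0.004, 1.981]
contact_force: [-0.3, -0.3, 0.7]
opening: 0.0918
time: 12.65
tool_pos: [0.4381, -0.1955, 0.0676]
tool_rot: [3.141, 0.001, 1.982]
contact_force: [-2.9, -1.6, 5.6]
opening: 0.0557
```

```bash
python3 -m inch '[[[0,0,0,0],[0,0,0,0],[0,0,0,0],[0,0,0,0],[-6,0,0,0],[0,0,18,0],[0,0,18,0],[0,0,0,0],[0,0,0,0]]]' -0.4
python3 -m inch '[[[0,0,0,0],[0,0,0,0],[0,0,0,0],[0,0,0,0],[0,0,0,0],[0,0,0,0]]]' 1 25
```

```text
time: 13.78
tool_pos: [0.4409, -0.2012, 0.0316]
tool_rot: [3.141, 0.001, 1.982]
contact_force: [-0.9, 0.2, 0.6]
opening: 0.0643
time: 14.52
tool_pos: [0.4405, -0.201, 0.0316]
tool_rot: [3.141, 0.001, 1.982]
contact_force: [-2.5, -0.2, 6.3]
opening: 0.0538
```

```bash
python3 -m inch '[[[0,0,-30,0],[0,0,-30,0],[0,0,-30,0],[0,0,-30,0],[0,0,0,0.125],[0,0,0,0.125],[0,0,0,0],[0,0,0,0]]]'
python3 -m inch '[[[31,12,0,0],[31,12,0,0],[31,12,0,0],[31,12,0,0],[31,12,0,0],[31,12,0,0],[31,12,0,0],[32,13,0,0],[0,0,0,0],[0,0,0,0]]]'
python3 - <<'E'
from h import *
c=cam("wrist"); cv2.imwrite("pics/w5.png",c['img'])
s=observe(); t=s['tool_pos']; print(t, s['tool_rot'],s['opening'])
J=np.array([.5516,.0345]);ux=np.array([np.cos(.16),np.sin(.16)]);uy=np.array([-ux[1],ux[0]])
print((t[:2]-J)@ux,(t[:2]-J)@uy)
E
```

```text
time: 15.52
tool_pos: [0.4403, -0.2006, 0.1509]
tool_rot: [-3.141, -0.0, 1.734]
contact_force: [0.8, 1.0, -2.9]
opening: 0.0539
time: 16.77
tool_pos: [0.496, 0.0602, 0.1509]
tool_rot: [-3.141, 0.0, 1.733]
contact_force: [0.6, 0.3, -2.2]
opening: 0.0539
[0.49601976 0.05990616 0.15093645] [-3.14114745e+00  2.19013557e-04  1.73210264e+00] 0.05387590720631295
-0.050822665298837354 0.03393659547079317
```

View pics/w5.png

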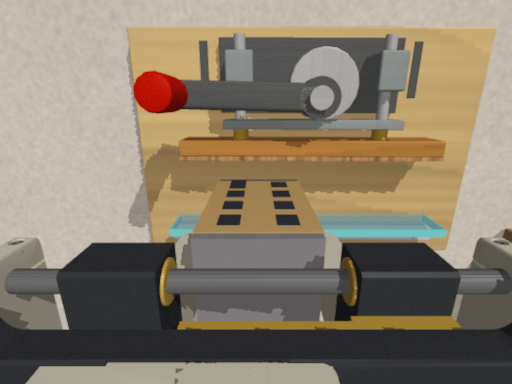

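```bash
cat >> h.py <<'E'
J=np.array([.5516,.0345]);ux=np.array([np.cos(.16),np.sin(.16)]);uy=np.array([-ux[1],ux[0]])
def jg(p): d=np.asarray(p)[:2]-J; return (np.array([d@ux,d@uy])*1000).round(1)
E
python3 - <<'E'
from h import *
c=cam("wrist")
for n,rc,z in(("fbl",[180.5,222],.12),("fbr",[180.5,297],.12),("ftl",[234,193],.198),("ftr",[234,317],.198),("barL",[157,181],.055),("barR",[157,441],.055),("bar top back",[139,310],.055),("sheetL",[216,176],.058),("sheetR",[216,436],.058),("pivot",[97,320],.06),("post",[92,155],.123)):
  print(n,jg(pt(c,rc,z)))
im=c['img']; print(im[125:170:1,350].tolist())
E
```

```text
fbl [-76.   64.4]
fbr [-23.8  64.4]
ftl [-79.1  61.6]
ftr [-25.2  61.6]
barL [-121.1   68.8]
barR [115.6  68.9]
bar top back [-4.5 85.1]
sheetL [-129.8   12.1]
sheetR [120.1  12.3]
pivot [  1.  120.6]
post [-115.2  122.4]
[[139, 143, 137], [139, 143, 137], [139, 143, 137], [114, 121, 119], [79, 111, 130], [82, 126, 151], [81, 125, 153], [85, 129, 154], [84, 128, 154], [84, 128, 154], [85, 129, 155], [65, 104, 133], [37, 69, 102], [28, 61, 95], [44, 90, 137], [49, 111, 166], [53, 119, 175], [55, 120, 175], [54, 119, 175], [55, 120, 177], [55, 120, 176], [57, 120, 176], [61, 121, 178], [59, 120, 176], [60, 119, 174], [57, 117, 171], [53, 113, 168], [54, 113, 168], [57, 116, 170], [57, 119, 174], [47, 99, 147], [58, 97, 135], [65, 106, 142], [66, 103, 141], [65, 103, 140], [63, 98, 128], [70, 105, 129], [72, 110, 133], [70, 107, 131], [68, 108, 132], [69, 108, 132], [68, 108, 132], [69, 109, 132], [71, 110, 134], [71, 110, 134]]
```

```bash
python3 - <<'E'
from h import *
c=cam("wrist")
im=c['img']
for r in range(208,250): print(r,im[r,380].tolist(),jg(pt(c,[r,380],.058))[1],jg(pt(c,[r,380],.018))[1])
E
```

```text
208 [103, 155, 184] 20.1 4.9
209 [99, 149, 176] 19.1 3.7
210 [95, 144, 172] 18.1 2.5
211 [94, 143, 170] 17.1 1.3
212 [92, 140, 168] 16.0 0.2
213 [122, 149, 158] 15.0 -1.0
214 [138, 150, 135] 14.0 -2.2
215 [139, 146, 123] 13.0 -3.4
216 [140, 148, 125] 11.9 -4.6
217 [138, 147, 125] 10.9 -5.8
218 [139, 148, 125] 9.8 -7.0
219 [140, 149, 127] 8.8 -8.2
220 [144, 147, 122] 7.8 -9.5
221 [147, 144, 114] 6.7 -10.7
222 [145, 143, 110] 5.7 -11.9
223 [145, 143, 113] 4.6 -13.1
224 [152, 149, 120] 3.5 -14.3
225 [156, 155, 125] 2.5 -15.6
226 [156, 154, 125] 1.4 -16.8
227 [156, 154, 126] 0.4 -18.0
228 [173, 173, 116] -0.7 -19.2
229 [189, 189, 109] -1.8 -20.5
230 [193, 195, 111] -2.8 -21.7
231 [193, 195, 112] -3.9 -23.0
232 [192, 194, 110] -5.0 -24.2
233 [193, 195, 111] -6.1 -25.5
234 [193, 195, 111] -7.1 -26.7
235 [193, 195, 111] -8.2 -28.0
236 [165, 165, 125] -9.3 -29.2
237 [133, 136, 138] -10.4 -30.5
238 [132, 134, 137] -11.5 -31.8
239 [103, 122, 136] -12.6 -33.0
240 [76, 113, 137] -13.7 -34.3
241 [74, 112, 136] -14.8 -35.6
242 [63, 87, 106] -15.9 -36.8
243 [46, 49, 52] -17.0 -38.1
244 [41, 39, 39] -18.1 -39.4
245 [45, 42, 41] -19.2 -40.7
246 [43, 38, 37] -20.3 -42.0
247 [43, 42, 39] -21.4 -43.3
248 [40, 39, 37] -22.5 -44.6
249 [41, 39, 37] -23.6 -45.9
```

```bash
python3 -m inch '[[[0,0,25,0],[0,0,25,0],[0,0,25,0],[0,0,15,0],[0,0,8,0],[0,0,0,0],[0,0,0,0]]]'
python3 -m inch '[[[0,0,2,0],[0,0,1,0],[0,0,0,0]]]'
python3 -m inch '[[[0,0,0,0],[0,0,0,0],[0,0,0,0],[0,0,-30,0],[0,0,-40,0],[0,0,-40,0],[0,0,0,0],[0,0,0,0]]]' -0.5
python3 - <<'E'
from h import *
c=cam("wrist"); cv2.imwrite("pics/w6.png",c['img'][60:330])
print([(round(d['conf'],2),np.round(d['at']).tolist(),jg(pt(c,d['at'],.018))) for d in place_of("wrist","house_b")[:4]])
E
```

```text
time: 17.8
tool_pos: [0.4967, 0.0604, 0.0538]
tool_rot: [3.14, 0.0, 1.732]
contact_force: [-0.3, -0.6, -2.4]
opening: 0.0538
time: 18.18
tool_pos: [0.4966, 0.0605, 0.0503]
tool_rot: [3.141, 0.0, 1.732]
contact_force: [0.9, -1.1, -0.8]
opening: 0.0537
time: 19.18
tool_pos: [0.4957, 0.0606, 0.1595]
tool_rot: [-3.141, -0.0, 1.732]
contact_force: [1.0, -0.1, -0.9]
opening: 0.0688
[(0.95, [179.0, 261.0], array([-47.5,  36.5]))]
```

View pics/w6.png

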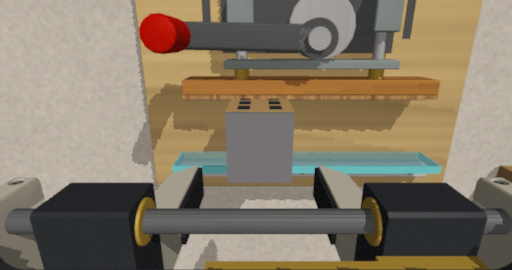

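```bash
python3 -m inch '[[[-35,7,-6,0],[-35,7,-6,0],[-35,7,0,0],[-35,7,0,0],[-35,7,0,0],[-35,7,0,0],[-35,7,0,0],[-36,6,0,0],[0,0,0,0.112],[0,0,0,0]]]' -1
python3 -m inch '[[[0,0,0,0]]]'
python3 - <<'E'
from h import *
c=cam("wrist"); cv2.imwrite("pics/w7.png",c['img'])
print([(round(d['conf'],2),np.round(d['at']).tolist(),pt(c,d['at'],0).round(4)) for d in place_of("wrist","house_c")[:4]])
E
```

```text
time: 20.52
tool_pos: [0.595, -0.2081, 0.1704]
tool_rot: [-3.139, -0.002, 1.62]
contact_force: [0.3, -0.8, -0.8]
opening: 0.0916
time: 20.65
tool_pos: [0.5953, -0.2075, 0.1713]
tool_rot: [-3.14, -0.001, 1.622]
contact_force: [0.2, -0.2, -0.4]
opening: 0.092
[(0.79, [256.0, 224.0], array([ 0.556 , -0.3206,  0.    ])), (0.69, [178.0, 258.0], array([ 0.5956, -0.2118,  0.    ]))]
```

View pics/w7.png

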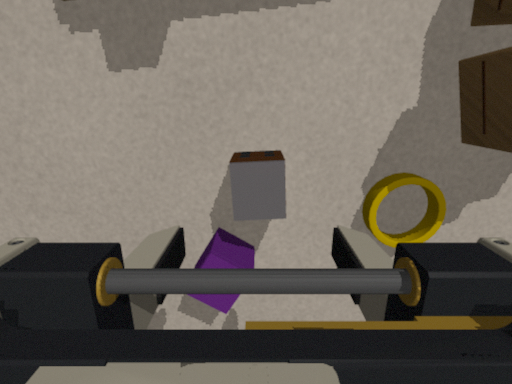

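```bash
python3 -m inch '[[[-2,0,25,0],[0,0,25,0],[0,0,25,0],[0,0,25,0],[0,0,25,0],[0,0,18,0],[0,0,0,0],[0,0,0,0]]]'
python3 -m inch '[[[0,0,0,0],[0,0,0,0],[0,0,0,0],[0,0,0,0],[0,0,0,0],[0,0,0,0]]]' 1 25
python3 -m inch '[[[0,0,-30,0],[0,0,-30,0],[0,0,-30,0],[0,0,-30,0],[0,0,0,-0.112],[0,0,0,0],[0,0,0,0]]]'
python3 -c "
from h import *
s=observe(); print(s['tool_pos'],s['tool_rot'],jg(s['tool_pos']))"
```

```text
time: 21.75
tool_pos: [0.5963, -0.2102, 0.0301]
tool_rot: [3.14, 0.001, 1.62]
contact_force: [-0.9, 0.4, -0.2]
opening: 0.0922
time: 22.5
tool_pos: [0.5957, -0.21, 0.0292]
tool_rot: [3.142, 0.0, 1.62]
contact_force: [-0.3, 0.9, 0.9]
opening: 0.0542
time: 23.38
tool_pos: [0.5952, -0.2098, 0.1482]
tool_rot: [-3.14, -0.001, 1.73]
contact_force: [0.1, -0.3, -2.2]
opening: 0.0543
[ 0.5951923  -0.20978436  0.1481739 ] [-3.14016971e+00 -1.03776729e-03  1.72973395e+00] [   4.1 -248.1]
```

```bash
python3 -m inch '[[[35,6,0,0],[35,6,0,0],[35,6,0,0],[35,6,0,0],[35,6,0,0],[35,6,0,0],[36,5,0,0],[36,5,0,0],[0,0,0,0],[0,0,0,0]]]'
python3 - <<'E'
from h import *
c=cam("wrist"); cv2.imwrite("pics/w8.png",c['img'][60:330])
s=observe(); print(s['tool_rot'],jg(s['tool_pos']))
E
```

```text
time: 24.62
tool_pos: [0.5957, 0.0754, 0.1486]
tool_rot: [-3.141, 0.0, 1.731]
contact_force: [0.9, 0.5, -2.3]
opening: 0.0543
[-3.14103303e+00  3.14499362e-04  1.73067865e+00] [50.1 32.9]
```

View pics/w8.png

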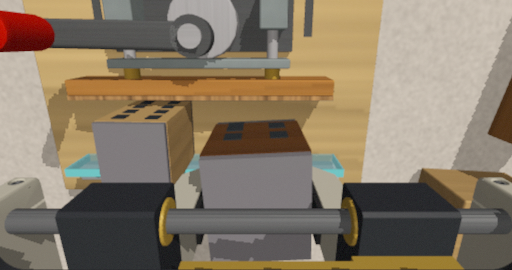

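```bash
python3 -m inch '[[[1,0,25,0],[0,0,25,0],[0,0,25,0],[0,0,15,0],[0,0,8,0],[0,0,0,0],[0,0,0,0]]]'
python3 -m inch '[[[0,0,2,0],[0,0,0,0],[0,0,0,0]]]'
python3 -m inch '[[[0,0,0,0],[0,0,0,0],[0,0,0,0],[0,0,-30,0],[0,0,-40,0],[0,0,-40,0],[0,0,0,0],[0,0,0,0]]]' -0.5
python3 - <<'E'
from h import *
c=cam("wrist"); cv2.imwrite("pics/w9.png",c['img'][60:330])
print([(round(d['conf'],2),np.round(d['at']).tolist(),jg(pt(c,d['at'],.018))) for d in place_of("wrist","house_b")[:4]])
c=cam("scene");print([(round(d['conf'],2),np.round(d['at']).tolist(),pt(c,d['at'],.123).round(4)) for d in place_of("scene","cam_post")[:4]])
E
```

```text
time: 25.55
tool_pos: [0.5959, 0.0762, 0.0516]
tool_rot: [3.141, 0.001, 1.732]
contact_force: [-0.2, -3.6, -4.8]
opening: 0.0542
time: 25.92
tool_pos: [0.5963, 0.0765, 0.0498]
tool_rot: [3.14, 0.001, 1.732]
contact_force: [0.7, -4.9, 1.1]
opening: 0.0541
time: 26.92
tool_pos: [0.5952, 0.0769, 0.1585]
tool_rot: [-3.141, -0.0, 1.732]
contact_force: [0.3, 0.4, -0.4]
opening: 0.0687
[(0.74, [184.0, 172.0], array([-45.6,  32. ])), (0.64, [184.0, 260.0], array([52.3, 31.1]))]
[(0.64, [198.0, 310.0], array([0.4116, 0.1281, 0.123 ]))]
```

View pics/w9.png

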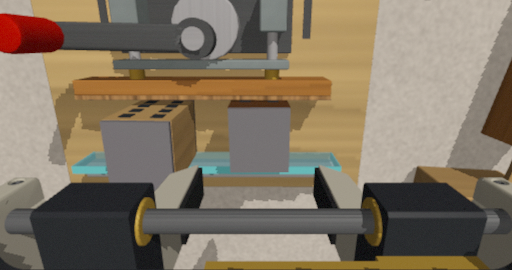

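```bash
python3 - <<'E'
from h import *
c=cam("wrist");im=c['img']
for col in(245,275):
  g=im[150:240,col].astype(int); d=np.abs(np.diff(g.sum(1))); r=[150+i for i in np.where(d>45)[0]]; print(col,[(x,jg(pt(c,[x+.5,col],.084))[1].item(),jg(pt(c,[x+.5,col],.018))[1].item(),jg(pt(c,[x+.5,col],.055))[1].item()) for x in r])
for col in(120,150):
  g=im[150:250,col].astype(int); d=np.abs(np.diff(g.sum(1))); r=[150+i for i in np.where(d>45)[0]]; print(col,[(x,jg(pt(c,[x+.5,col],.096))[1].item()) for x in r])
E
```

```text
245 [(np.int64(155), 75.1, 63.3, 69.9), (np.int64(159), 71.7, 58.9, 66.1), (np.int64(160), 70.9, 57.9, 65.2), (np.int64(166), 65.8, 51.3, 59.4), (np.int64(167), 64.9, 50.2, 58.5)]
275 [(np.int64(155), 75.1, 63.3, 69.9), (np.int64(159), 71.8, 59.0, 66.1), (np.int64(160), 70.9, 57.9, 65.2), (np.int64(166), 65.8, 51.3, 59.4), (np.int64(167), 64.9, 50.2, 58.5), (np.int64(237), -0.1, -33.4, -14.7)]
120 [(np.int64(174), 61.8), (np.int64(175), 61.0), (np.int64(176), 60.2), (np.int64(177), 59.3), (np.int64(180), 56.8), (np.int64(241), 1.9), (np.int64(242), 0.9)]
150 [(np.int64(158), 74.8), (np.int64(159), 74.0), (np.int64(160), 73.2), (np.int64(162), 71.6), (np.int64(164), 70.0), (np.int64(165), 69.2), (np.int64(175), 61.0), (np.int64(176), 60.2), (np.int64(177), 59.3), (np.int64(178), 58.5), (np.int64(241), 1.9), (np.int64(242), 1.0), (np.int64(243), 0.0)]
```

```bash
python3 -m inch '[[[17,-33,-10,0],[17,-33,0,0],[18,-33,0,0],[18,-33,0,0],[18,-33,0,0],[0,0,0,-0.175],[0,0,0,-0.175],[0,0,0,-0.175],[0,0,0,-0.175],[0,0,0,-0.175]]]' -1 >/dev/null
python3 -m inch '[[[0,0,0,-0.175],[0,0,0,-0.175],[0,0,0,-0.175],[0,0,0,-0.17],[0,0,0,0],[0,0,0,0]]]'
python3 - <<'E'
from h import *
c=cam("wrist"); cv2.imwrite("pics/w10.png",c['img'])
s=observe(); print(s['tool_rot'],jg(s['tool_pos']),s['qpos'].round(2))
print([(round(d['conf'],2),np.round(d['at']).tolist(),jg(pt(c,d['at'],.123))) for d in place_of("wrist","cam_post")[:2]])
E
```

```text
time: 29.18
tool_pos: [0.4186, 0.1371, 0.1689]
tool_rot: [-3.142, -0.0, -2.985]
contact_force: [0.5, 0.1, -0.0]
opening: 0.0919
[ 3.14159125e+00 -2.59487132e-04 -2.98410002e+00] [-114.9  122.5] [ 0.14  0.25  1.83 -0.    1.06 -1.59]
[(0.87, [207.0, 256.0], array([-119.9,  121.3])), (0.28, [229.0, 182.0], array([-101.4,   62.3]))]
```

```bash
python3 -m inch '[[[1,0,25,0],[0,0,25,0],[0,0,25,0],[0,0,5,0],[0,0,0,0]]]' >/dev/null
python3 -m inch '[[[0,0,0,0],[0,0,0,0],[0,0,0,0],[0,0,0,0],[0,0,0,0],[0,0,0,0]]]' 1 25
python3 -m inch '[[[-0.2,7,0,0.061],[-0.2,7,0,0.061],[-0.2,7,0,0.061],[-0.2,7,0,0.061],[-0.2,7,0,0.061],[-0.2,7,0,0.061],[-0.2,7,0,0.061],[-0.2,7,0,0.061],[-0.2,7,0,0.061],[-0.2,7,0,0.061]]]'
python3 -c "
from h import *
s=observe(); print(jg(s['tool_pos']))"
```

```text
time: 30.65
tool_pos: [0.4177, 0.137, 0.0891]
tool_rot: [3.142, -0.0, -2.981]
contact_force: [-0.9, 0.8, -0.8]
opening: 0.0367
time: 31.9
tool_pos: [0.4285, 0.204, 0.0891]
tool_rot: [-3.14, 0.002, 2.69]
contact_force: [4.5, -8.2, -1.6]
opening: 0.0256
[-94.5 187. ]
```

```bash
python3 -m inch '[[[-0.2,7,0,0.061],[-0.2,7,0,0.061],[-0.2,7,0,0.061],[-0.2,7,0,0.061],[-0.2,7,0,0.061],[-0.2,7,0,0.061],[-0.2,7,0,0.061],[-0.2,7,0,0.061],[-0.2,7,0,0.061],[-0.2,7,0,0.061]]]'
python3 -m inch '[[[0,0,0,0],[0,0,0,0]]]'
python3 - <<'E'
from h import *
s=observe(); print(jg(s['tool_pos']))
c=cam("wrist"); cv2.imwrite("pics/w11.png",c['img'])
E
```

```text
time: 33.15
tool_pos: [0.4751, 0.2526, 0.089]
tool_rot: [-3.139, 0.004, 2.081]
contact_force: [0.9, -15.7, 2.9]
opening: 0.0259
time: 33.4
tool_pos: [0.4759, 0.2529, 0.089]
tool_rot: [-3.141, 0.004, 2.082]
contact_force: [4.4, -12.7, 1.1]
opening: 0.0256
[-40.  227.7]
```

View pics/w11.png

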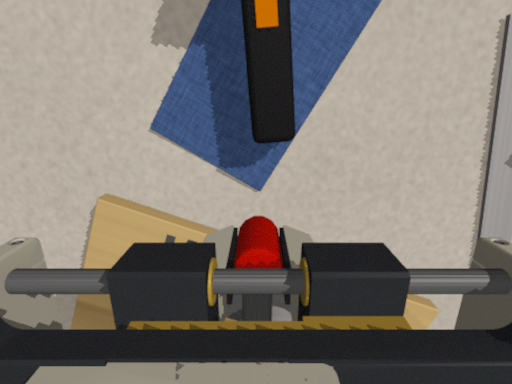

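```bash
python3 -m inch '[[[0,0,0,0],[0,0,0,0],[0,0,0,0],[0,0,0,0],[0,0,-30,0],[0,0,-30,0],[0,0,-30,0],[0,0,0,0.175],[0,0,0,0.175],[0,0,0,0]]]' -1
python3 -m inch '[[[-35,7,0,0],[-35,7,0,0],[-35,7,0,0],[-35,7,0,0],[-35,7,0,0],[-25,5,0,0],[0,0,0,0],[0,0,0,0]]]'
python3 - <<'E'
from h import *
s=observe(); print(jg(s['tool_pos']))
c=cam("wrist"); cv2.imwrite("pics/w12.png",c['img']); cv2.imwrite("pics/w12c.png",cv2.resize(c['img'][60:260,110:400],None,fx=2.7,fy=2.7,interpolation=cv2.INTER_CUBIC))
print([(round(d['conf'],2),np.round(d['at']).tolist(),jg(pt(c,d['at'],.123))) for d in place_of("wrist","cam_post")[:2]])
E
```

```text
time: 34.7
tool_pos: [0.4746, 0.2557, 0.1792]
tool_rot: [3.141, -0.0, 1.734]
contact_force: [0.9, 0.4, -1.0]
opening: 0.0916
time: 35.7
tool_pos: [0.5459, 0.0652, 0.1789]
tool_rot: [-3.141, -0.001, 1.734]
contact_force: [0.7, 0.3, -0.7]
opening: 0.0919
[-0.8 31.2]
[]
```

View pics/w12c.png

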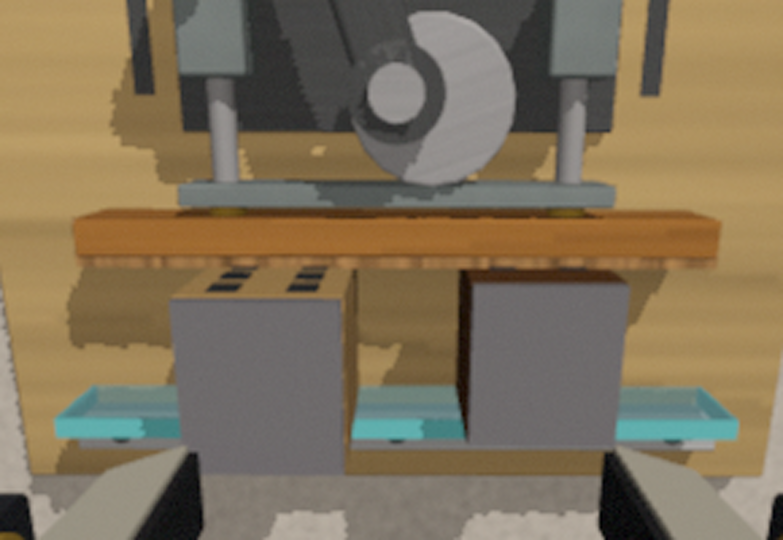

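```bash
python3 - <<'E'
from h import *
c=cam("wrist")
im=c['img']
for col in(210,245,290):
  print(col,[(r,im[r,col].tolist(),jg(pt(c,[r,col],.055))[1].item()) for r in range(124,164)] if col==245 else [(r,int(im[r,col].sum()),jg(pt(c,[r,col],.055))[1].item()) for r in range(124,146)])
w=cv2.imread("pics/w9.png"); print([(r+60,w[r,200].tolist()) for r in range(54,102)])
# geometry for w9: tool jig (50,34.5) z .1585
T=c['eye'].copy(); c2=dict(c); s=observe(); p=np.array([.5952,.0769,.1585]); c2['eye']=c['eye']-s['tool_pos']+p
print([(r,jg(pt(c2,[r,200],.055))[1].item()) for r in range(114,162,2)])
E
```

```text
210 [(124, 301, 93.8), (125, 313, 92.8), (126, 310, 91.9), (127, 300, 90.9), (128, 296, 90.0), (129, 341, 89.0), (130, 361, 88.1), (131, 354, 87.1), (132, 355, 86.1), (133, 350, 85.2), (134, 348, 84.2), (135, 357, 83.2), (136, 295, 82.2), (137, 209, 81.3), (138, 176, 80.3), (139, 154, 79.3), (140, 222, 78.3), (141, 306, 77.3), (142, 314, 76.3), (143, 299, 75.3), (144, 303, 74.4), (145, 310, 73.4)]
245 [(124, [66, 105, 129], 93.9), (125, [67, 107, 131], 92.9), (126, [69, 98, 117], 92.0), (127, [60, 72, 77], 91.0), (128, [58, 58, 56], 90.1), (129, [78, 77, 75], 89.1), (130, [85, 88, 84], 88.1), (131, [86, 88, 85], 87.2), (132, [83, 86, 83], 86.2), (133, [84, 88, 83], 85.2), (134, [87, 90, 85], 84.3), (135, [85, 88, 84], 83.3), (136, [75, 84, 85], 82.3), (137, [58, 80, 99], 81.3), (138, [34, 65, 93], 80.3), (139, [16, 50, 79], 79.4), (140, [24, 54, 82], 78.4), (141, [43, 91, 137], 77.4), (142, [48, 104, 155], 76.4), (143, [48, 103, 153], 75.4), (144, [46, 101, 153], 74.4), (145, [45, 103, 155], 73.4), (146, [48, 105, 157], 72.4), (147, [46, 104, 157], 71.4), (148, [49, 105, 158], 70.4),
[... 1512 characters left out ...]
53, 111, 166]), (146, [53, 113, 167]), (147, [54, 114, 167]), (148, [57, 117, 169]), (149, [53, 114, 168]), (150, [57, 115, 171]), (151, [54, 113, 166]), (152, [50, 108, 161]), (153, [48, 104, 158]), (154, [48, 98, 149]), (155, [64, 107, 151]), (156, [71, 115, 158]), (157, [70, 119, 161]), (158, [75, 119, 161]), (159, [73, 110, 146]), (160, [68, 102, 128]), (161, [64, 102, 125])]
[(114, 107.3), (116, 105.6), (118, 103.8), (120, 102.1), (122, 100.3), (124, 98.6), (126, 96.8), (128, 95.0), (130, 93.2), (132, 91.4), (134, 89.6), (136, 87.8), (138, 86.0), (140, 84.2), (142, 82.4), (144, 80.5), (146, 78.7), (148, 76.8), (150, 75.0), (152, 73.1), (154, 71.2), (156, 69.3), (158, 67.5), (160, 65.6)]
```

```bash
python3 -m inch '[[[33,-6,0,0],[33,-6,0,0],[33,-7,0,0],[33,-7,0,0],[33,-7,0,0],[32,-7,0,0],[0,0,0,-0.175],[0,0,0,-0.175],[0,0,0,0],[0,0,0,0]]]' >/dev/null
python3 -m inch '[[[0,0,30,0],[0,0,30,0],[0,0,30,0],[0,0,0,0],[0,0,0,0]]]'
python3 -c "
from h import *
s=observe(); print(jg(s['tool_pos']))"
python3 -m inch '[[[0,0,0,0],[0,0,0,0],[0,0,0,0],[0,0,0,0],[0,0,0,0],[0,0,0,0],[0,0,0,0],[0,0,0,0]]]' 1 25
python3 -c "
from h import *
s=observe(); print(jg(s['tool_pos']))"
python3 -m inch '[[[-0.2,-6.9,0,-0.06],[-0.2,-6.9,0,-0.06],[-0.2,-6.9,0,-0.06],[0,0,0,0],[0,0,0,0]]]'
python3 -c "
from h import *
s=observe(); j=jg(s['tool_pos']);print(j,np.arctan2(j[1]-122.5,-j[0]))"
```

```text
time: 37.72
tool_pos: [0.4759, 0.2528, 0.0902]
tool_rot: [3.14, 0.0, 2.081]
contact_force: [-0.2, 0.4, -0.4]
opening: 0.0917
[-40.  227.6]
time: 38.72
tool_pos: [0.4753, 0.2527, 0.0891]
tool_rot: [3.141, -0.0, 2.082]
contact_force: [0.6, 1.0, -1.2]
opening: 0.0254
[-40.6 227.6]
time: 39.35
tool_pos: [0.4578, 0.2408, 0.0891]
tool_rot: [-3.141, -0.0, 2.261]
contact_force: [-2.5, -0.3, 1.4]
opening: 0.0255
[-59.8 218.7] 1.0146300966744437
```

```bash
python3 -m inch '[[[0,0,0,0],[0,0,0,0],[0,0,0,0],[0,0,0,0],[0,0,-30,0],[0,0,-30,0],[0,0,-30,0],[0,0,0,0.175],[0,0,0,0.175],[0,0,0,0.175]]]' -1 >/dev/null
python3 -m inch '[[[-31,10,0,0],[-31,10,0,0],[-31,10,0,0],[-31,10,0,0],[-31,10,0,0],[-31,10,0,0],[0,0,0,0],[0,0,0,0]]]'
python3 - <<'E'
from h import *
s=observe(); print(jg(s['tool_pos']))
c=cam("wrist"); im=c['img']
for col in(205,210,245,250,300): print(col,[(r,im[r,col].tolist(),jg(pt(c,[r,col],.055))[1].item()) for r in range(132,144)])
cv2.imwrite("pics/w13.png",im)
c=cam("scene");
for l,z in(("lamp",.003),("lamp_beam",.024)): print([(round(d['conf'],2),np.round(d['at']).tolist(),pt(c,d['at'],z).round(3)) for d in place_of("scene",l)[:4]])
E
```

```text
time: 41.6
tool_pos: [0.5477, 0.0677, 0.1789]
tool_rot: [-3.141, -0.0, 1.736]
contact_force: [-0.1, 0.2, -0.1]
opening: 0.0916
[ 1.4 33.4]
205 [(132, [117, 120, 114], 87.8), (133, [115, 118, 113], 86.8), (134, [115, 118, 113], 85.8), (135, [118, 121, 114], 84.9), (136, [89, 98, 102], 83.9), (137, [67, 100, 121], 82.9), (138, [64, 100, 125], 81.9), (139, [37, 70, 98], 81.0), (140, [30, 53, 83], 80.0), (141, [25, 51, 81], 79.0), (142, [32, 71, 111], 78.0), (143, [47, 101, 154], 77.0)]
210 [(132, [118, 122, 116], 87.8), (133, [117, 122, 116], 86.8), (134, [115, 119, 113], 85.9), (135, [117, 121, 114], 84.9), (136, [91, 102, 105], 83.9), (137, [63, 98, 119], 82.9), (138, [65, 103, 128], 82.0), (139, [49, 78, 105], 81.0), (140, [24, 52, 81], 80.0), (141, [27, 53, 85], 79.0), (142, [35, 70, 110], 78.0), (143, [49, 102, 153], 77.0)]
245 [(132, [85, 88, 83], 88.0), (133, [86, 87, 85], 87.0), (134, [82, 86, 81], 86.0), (135, [85, 90, 84], 85.1), (136, [78, 85, 85], 84.1), (137, [71, 99, 117], 83.1), (138, [67, 107, 132], 82.1), (139, [48, 82, 107], 81.1), (140, [25, 51, 81], 80.2), (141, [26,
[... 327 characters left out ...]
1, [22, 51, 84], 79.2), (142, [31, 65, 101], 78.2), (143, [46, 100, 152], 77.2)]
300 [(132, [123, 125, 120], 88.2), (133, [121, 124, 119], 87.2), (134, [120, 122, 116], 86.3), (135, [119, 124, 117], 85.3), (136, [105, 109, 103], 84.3), (137, [77, 101, 116], 83.4), (138, [69, 108, 131], 82.4), (139, [60, 94, 120], 81.4), (140, [35, 67, 94], 80.4), (141, [23, 51, 83], 79.4), (142, [23, 51, 82], 78.4), (143, [39, 87, 133], 77.5)]
[(0.7, [179.0, 363.0], array([0.177, 0.286, 0.003])), (0.65, [243.0, 381.0], array([0.432, 0.361, 0.003])), (0.41, [239.0, 278.0], array([0.494, 0.057, 0.003]))]
[(0.9, [187.0, 381.0], array([0.22 , 0.345, 0.024])), (0.57, [232.0, 406.0], array([0.386, 0.429, 0.024]))]
```

```bash
python3 -m inch '[[[34,-8,-4,0],[34,-8,-4,0],[34,-8,-4,0],[34,-8,-4,0],[34,-8,-4,0],[34,-8,0,0],[34,-8,0,0],[34,-7,0,0],[30,-6,0,0],[0,0,0,-0.143]]]' >/dev/null
python3 -m inch '[[[0,0,0,-0.143],[0,0,0,-0.143],[0,0,0,0],[0,0,0,0]]]'
python3 - <<'E'
from h import *
c=cam("wrist"); cv2.imwrite("pics/w14.png",c['img'])
for l,z in(("lamp",.003),("lamp_beam",.024),("lamp_mat",0)): print(l,[(round(d['conf'],2),np.round(d['at']).tolist(),pt(c,d['at'],z).round(3)) for d in place_of("wrist",l)[:4]])
E
```

```text
time: 43.55
tool_pos: [0.4298, 0.354, 0.1992]
tool_rot: [3.141, 0.0, 2.163]
contact_force: [-1.0, 0.5, 0.7]
opening: 0.092
lamp [(0.95, [158.0, 258.0], array([0.421, 0.367, 0.003])), (0.86, [97.0, 55.0], array([0.179, 0.293, 0.003]))]
lamp_beam [(0.79, [72.0, 100.0], array([0.223, 0.352, 0.024])), (0.58, [92.0, 258.0], array([0.377, 0.431, 0.024]))]
lamp_mat [(0.57, [156.0, 260.0], array([0.422, 0.369, 0.   ]))]
```

View pics/w14.png

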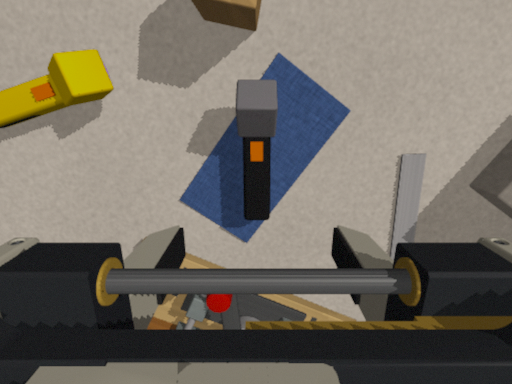

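```bash
python3 - <<'E'
from h import *
c=cam("wrist"); s=observe(); Rm=R.from_euler('xyz',s['tool_rot']).as_matrix(); im=c['img'].astype(int)
f=lambda rc,z:((Rm.T@(pt(c,rc,z)-s['tool_pos']))*1000).round(1)[:2]
print(c['cx'],[int(im[r,250].sum()) for r in range(76,120,1)]); print([int(im[r,257].sum()) for r in range(200,226)])
for r in(150,175,200): 
  g=im[r].sum(1); k=[x for x in range(200,310) if g[x]<115]; print(r,k[0],k[-1],f([r,k[0]-.5],.037),f([r,k[-1]+.5],.037))
for r in(90,100,108):
  g=im[r]; print(r,[int(x) for x in g[228:284].sum(1)])
for r in (81.5,): print('head front',f([r,257],.071))
for r in (112,): print('head rear',f([r,257],.071))
for r in(206,210,214,218): print('tail',r,f([r,257],.037),f([r,257],.003))
E
```

```text
258.0186297080141 [463, 467, 475, 395, 316, 318, 322, 316, 320, 317, 318, 321, 319, 320, 320, 319, 322, 321, 321, 315, 317, 318, 323, 325, 323, 323, 323, 328, 323, 328, 326, 316, 285, 236, 196, 182, 184, 185, 180, 171, 179, 179, 184, 187]
[69, 70, 70, 52, 65, 68, 57, 66, 60, 57, 59, 71, 60, 73, 74, 69, 66, 67, 57, 110, 196, 236, 231, 239, 241, 236]
150 243 269 [ 30.8 -17.7] [30.7 13. ]
175 243 269 [  1.5 -18.2] [ 1.4 13.4]
200 243 269 [-29.5 -18.8] [-29.6  13.7]
90 [473, 475, 467, 471, 469, 466, 468, 439, 324, 230, 289, 314, 317, 316, 322, 319, 322, 322, 318, 317, 322, 325, 320, 324, 325, 322, 322, 321, 318, 322, 322, 321, 329, 323, 317, 321, 327, 322, 320, 321, 324, 320, 323, 320, 328, 329, 324, 332, 293, 238, 244, 255, 249, 242, 232, 236]
100 [476, 474, 467, 466, 470, 478, 474, 391, 240, 264, 308, 321, 315, 320, 317, 322, 320, 322, 324, 321, 324, 323, 323, 322, 324, 324, 324, 322, 321, 325, 323, 319, 328, 327, 326, 325, 328, 324, 322, 323, 328, 322, 325, 325, 325, 324, 324, 325, 321, 290, 252, 248, 250, 243, 239, 240]
108 [356, 355, 349, 345, 346, 341, 342, 274, 198, 245, 270, 279, 275, 276, 278, 278, 279, 277, 280, 278, 283, 286, 285, 285, 290, 287, 290, 294, 288, 297, 297, 297, 299, 299, 291, 297, 304, 305, 305, 304, 310, 311, 311, 307, 313, 319, 311, 311, 295, 269, 247, 244, 248, 258, 251, 241]
head front [101.3  -0.9]
head rear [73.5 -1. ]
tail 206 [-37.2  -1.4] [-49.9  -1.5]
tail 210 [-42.4  -1.4] [-55.6  -1.5]
tail 214 [-47.7  -1.4] [-61.4  -1.6]
tail 218 [-53.   -1.4] [-67.3  -1.6]
```

```bash
python3 -m inch '[[[9,-2.4,20,0],[8,0,25,0],[0,0,30,0],[0,0,30,0],[0,0,30,0],[0,0,30,0],[0,0,14,0],[0,0,10,0],[0,0,0,0],[0,0,0,0]]]' -0.4
python3 -m inch '[[[0,0,3,0],[0,0,0,0],[0,0,0,0]]]' -0.4
```

```text
time: 45.05
tool_pos: [0.4191, 0.3669, 0.011]
tool_rot: [3.14, 0.0, 2.166]
contact_force: [-0.2, -1.0, -0.3]
opening: 0.0644
time: 45.42
tool_pos: [0.4186, 0.3666, 0.0073]
tool_rot: [3.141, 0.0, 2.166]
contact_force: [0.3, 0.3, 0.8]
opening: 0.0643
```

```bash
python3 -m inch '[[[0,0,0,0],[0,0,0,0],[0,0,0,0],[0,0,0,0],[0,0,0,0],[0,0,0,0]]]' 1 40
python3 -m inch '[[[0,0,-15,0],[0,0,-25,0],[0,0,-30,0],[0,0,-30,0],[0,0,-30,0],[0,0,-30,0],[0,0,-20,0],[0,0,0,0],[0,0,0,0]]]'
python3 - <<'E'
from h import *
c=cam("wrist"); cv2.imwrite("pics/w15.png",c['img']); s=observe()
Rm=R.from_euler('xyz',s['tool_rot']).as_matrix()
print(s['tool_pos'],jg(s['tool_pos']),s['qpos'].round(2))
b=s['tool_pos'][2]-.0043  # underside z
for l,z in(("lamp",b),("lamp_beam",b+.021)): print(l,[(round(d['conf'],2),np.round(d['at']).tolist(),((Rm.T@(pt(c,d['at'],z)-s['tool_pos']))*1000).round(1)) for d in place_of("wrist",l)[:4]])
E
```

```text
time: 46.18
tool_pos: [0.4186, 0.3666, 0.0071]
tool_rot: [3.141, 0.0, 2.166]
contact_force: [0.9, -1.0, -0.4]
opening: 0.0316
time: 47.3
tool_pos: [0.418, 0.3661, 0.1864]
tool_rot: [-3.14, 0.0, 2.166]
contact_force: [0.4, 0.7, -3.8]
opening: 0.0317
[0.41788459 0.36610402 0.1860429 ] [-79.2 348.7] [ 0.58  0.43  1.5  -0.    1.21 -0.01]
lamp [(0.93, [109.0, 54.0], array([  79. , -113.3,    4.5])), (0.62, [236.0, 260.0], array([1.2, 1.6, 4.3]))]
lamp_beam [(0.83, [116.0, 258.0], array([ 76. ,   0.2, -16.7])), (0.66, [90.0, 103.0], array([ 87.8, -73.6, -16.5]))]
```

View pics/w15.png

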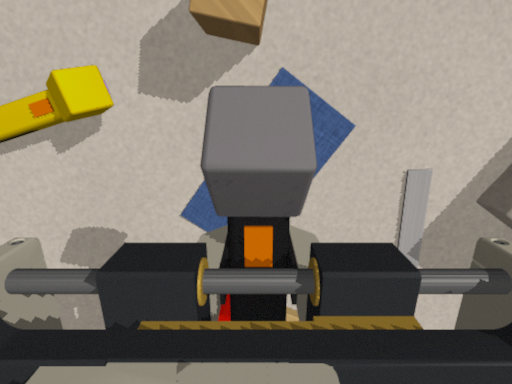

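```bash
python3 -m inch '[[[0,0,0,0.145],[0,0,0,0.145],[0,0,0,0.144],[-33,2,0,0],[-33,2,0,0],[-33,2,0,0],[-33,2,0,0],[-33,2,0,0],[-33,2,0,0],[-33,2,0,0]]]' >/dev/null
python3 -m inch '[[[-34,2,0,0],[-34,2,0,0],[-34,2,0,0],[-34,2,0,0],[-34,2,0,0],[-34,3,0,0],[-34,2,0,0],[0,0,0,0],[0,0,0,0]]]'
python3 - <<'E'
from h import *
s=observe(); print(jg(s['tool_pos']),s['tool_rot'])
for n in("scene","side"):
    c=cam(n); 
    if n=="scene": cv2.imwrite("pics/s16.png",c['img'])
    print([(round(d['conf'],2),np.round(d['at']).tolist(),jg(pt(c,d['at'],.018))) for d in place_of(n,"house_a")[:4]])
    print([(round(d['conf'],2),pt(c,d['at'],.123).round(3)) for d in place_of(n,"cam_post")[:1]])
E
```

```text
time: 49.82
tool_pos: [0.5219, -0.0913, 0.1865]
tool_rot: [-3.14, -0.001, 1.731]
contact_force: [-0.3, 0.1, -3.3]
opening: 0.0316
[ -49.4 -119.5] [-3.14036295e+00 -1.07195616e-03  1.73137768e+00]
[(0.92, [239.0, 276.0], array([-40.9,  25. ])), (0.87, [262.0, 274.0], array([39.7, 24.8])), (0.62, [242.0, 288.0], array([-32.9,  59.9])), (0.56, [230.0, 155.0], array([ -42.3, -346.6]))]
[(0.64, array([0.451, 0.232, 0.123]))]
[(0.95, [182.0, 267.0], array([-34.2,  46. ])), (0.89, [262.0, 328.0], array([ -50.2, -352.2])), (0.44, [176.0, 288.0], array([54.8, 43.1]))]
[(0.64, array([0.449, 0.252, 0.123]))]
```

```bash
python3 -m inch '[[[-1,-1,25,0],[0,0,25,0],[0,0,25,0],[0,0,20,0],[0,0,12,0],[0,0,8,0],[0,0,0,0],[0,0,0,0]]]'
python3 - <<'E'
from h import *
s=observe(); print(jg(s['tool_pos']),s['tool_rot'])
c=cam("wrist"); a=c['img'].copy(); b=cam("side")['img']
P=J+ux*-.0502; print(px(c,[*P,.042]))
cv2.imwrite("pics/w17.png",np.hstack([cv2.resize(a,(400,300)),cv2.resize(b[120:240,200:360],(400,300))]))
E
```

```text
time: 51.12
tool_pos: [0.522, -0.093, 0.0728]
tool_rot: [3.14, 0.001, 1.732]
contact_force: [1.0, 0.3, -3.1]
opening: 0.0316
[ -49.5 -121.2] [3.14034959e+00 6.20330587e-04 1.73183154e+00]
[np.float64(34.1), np.float64(256.9)]
```

```bash
python3 -m inch '[[[0,0,1.5,0],[0,0,0,0],[0,0,0,0],[0,0,0,0],[0,0,0,0],[0,0,0,0],[0,0,0,0],[0,0,0,0],[0,0,0,0],[0,0,0,0]]]' >/dev/null
python3 -m inch '[[[0,0,0,0],[0,0,0,0],[0,0,0,0],[0,0,0,0],[0,0,0,0],[0,0,0,0],[0,0,0,0],[0,0,0,0],[0,0,0,0],[0,0,0,0]]]'
python3 - <<'E'
from h import *
s=observe(); print(jg(s['tool_pos']))
P=J+ux*-.0502
for n in("wrist","side","scene"):
    c=cam(n); h=cv2.cvtColor(c['img'],cv2.COLOR_BGR2HSV); m=((h[...,0]>125)&(h[...,0]<160)&(h[...,1]>60)&(h[...,2]>50)).astype(np.uint8)
    k,l,st,ce=cv2.connectedComponentsWithStats(m); print(n,"target",px(c,[*P,.042]),[(st[i].tolist(),ce[i].round(0).tolist()) for i in range(1,k) if st[i][4]>5])
    print([(round(d['conf'],2),np.round(d['at']).tolist()) for d in place_of(n,"lamp_beam")[:3]], c['img'][int(px(c,[*P,.042])[0]),int(px(c,[*P,.042])[1])])
E
```

```text
time: 53.72
tool_pos: [0.5215, -0.0929, 0.0706]
tool_rot: [3.142, 0.0, 1.732]
contact_force: [0.2, 0.1, -2.7]
opening: 0.0316
[ -50. -121.]
wrist target [np.float64(33.7), np.float64(257.7)] []
[(0.83, [119.0, 257.0])] [150 151  85]
side target [np.float64(185.5), np.float64(269.4)] [([318, 241, 22, 31, 510], [329.0, 255.0]), ([236, 303, 12, 11, 45], [242.0, 307.0])]
[(0.75, [184.0, 277.0]), (0.63, [152.0, 170.0])] [69 68 73]
scene target [np.float64(231.4), np.float64(268.1)] [([161, 152, 14, 12, 112], [168.0, 158.0]), ([140, 208, 28, 32, 568], [154.0, 224.0])]
[(0.78, [188.0, 381.0]), (0.74, [223.0, 249.0]), (0.32, [163.0, 167.0])] [ 69  95 106]
```

```bash
python3 - <<'E'
from h import *
s=observe()
for n in("scene","side","wrist"):
    c=cam(n); L=J+ux*-.05-uy*.046
    print(n,"exp lens px",px(c,[*L,.0873]),[(round(d['conf'],2),np.round(d['at']).tolist(),jg(pt(c,d['at'],.0873))) for d in place_of(n,"lamp_beam")[:3]])
c=cam("wrist"); im=c['img'].astype(int); Rm=R.from_euler('xyz',s['tool_rot']).as_matrix()
print([(r,int(im[r,240:275].sum(2).mean())) for r in range(70,130)])
for r in(80,87,95): print(r,((Rm.T@(pt(c,[r,257],s['tool_pos'][2]-.0043+.068)-s['tool_pos']))*1000).round(1))
E
```

```text
scene exp lens px [np.float64(221.1), np.float64(252.6)] [(0.96, [188.0, 380.0], array([-216.6,  338.4])), (0.58, [224.0, 251.0], array([-39.6, -49.4]))]
side exp lens px [np.float64(183.0), np.float64(276.9)] [(0.69, [150.0, 168.0], array([-313.1,  290.6])), (0.63, [183.0, 273.0], array([-61. , -40.9]))]
wrist exp lens px [np.float64(118.1), np.float64(258.1)] [(0.69, [120.0, 262.0], array([-48.3, -47. ]))]Traceback (most recent call last):
  File "<stdin>", line 7, in <module>
    return umr_sum(a, axis, dtype, out, keepdims, initial, where)
numpy.exceptions.AxisError: axis 2 is out of bounds for array of dimension 2
```

```bash
python3 -m inch '[[[0,25,0,0],[0,25,0,0],[0,25,0,0],[0,25.5,0,0],[0,0,0,0],[0,0,0,0]]]'
python3 -c "
from h import *
s=observe(); print(jg(s['tool_pos']))"
python3 -m inch '[[[0,0,0,0],[0,0,0,0],[0,0,0,0],[0,0,0,0],[0,0,0,0],[0,0,0,0],[0,0,0,0],[0,0,0,0],[0,0,0,0],[0,0,0,0]]]' >/dev/null
python3 -m inch '[[[0,0,0,0],[0,0,0,0],[0,0,0,0],[0,0,0,0],[0,0,0,0],[0,0,0,0],[0,0,0,0],[0,0,0,0],[0,0,0,0],[0,0,0,0]]]'
python3 - <<'E'
from h import *
s=observe(); print(jg(s['tool_pos']))
for n in("scene","side"):
    c=cam(n); L=J+ux*.0505-uy*.046
    print(n,"exp lens px",px(c,[*L,.0873]),[(round(d['conf'],2),np.round(d['at']).tolist(),jg(pt(c,d['at'],.0873))) for d in place_of(n,"lamp_beam")[:3]])
    print([(round(d['conf'],2),np.round(d['at']).tolist(),jg(pt(c,d['at'],.018))) for d in place_of(n,"house_a")[:4]])
c=cam("wrist");print([(round(d['conf'],2),np.round(d['at']).tolist(),jg(pt(c,d['at'],.0873))) for d in place_of("wrist","lamp_beam")[:3]])
E
```

```text
time: 55.12
tool_pos: [0.6198, -0.0767, 0.0702]
tool_rot: [-3.14, -0.0, 1.732]
contact_force: [0.3, -0.1, -3.5]
opening: 0.0315
[  49.6 -120.6]
time: 57.62
tool_pos: [0.6208, -0.0768, 0.0706]
tool_rot: [3.142, 0.0, 1.732]
contact_force: [-0.5, 0.9, -2.8]
opening: 0.0315
[  50.5 -120.9]
scene exp lens px [np.float64(250.4), np.float64(249.0)] [(0.89, [252.0, 248.0], array([ 56.8, -46.9])), (0.81, [188.0, 384.0], array([-215. ,  347.5]))]
[(0.96, [239.0, 279.0], array([-43.2,  34.5])), (0.6, [229.0, 153.0], array([ -42.3, -350.3])), (0.59, [264.0, 275.0], array([44.3, 28.3]))]
side exp lens px [np.float64(174.8), np.float64(302.5)] [(0.66, [175.0, 302.0], array([ 50.9, -44.7])), (0.62, [152.0, 172.0], array([-303.,  271.]))]
[(0.91, [260.0, 326.0], array([ -53.9, -345. ])), (0.76, [182.0, 267.0], array([-30.8,  46.9])), (0.49, [178.0, 292.0], array([61.2, 24.4]))]
[(0.79, [120.0, 259.0], array([ 50.9, -46.7]))]
```

```bash
python3 - <<'E'
from h import *
s=observe(); c=cam("wrist"); c['eye']=c['eye']-s['tool_pos']+np.array([.5459,.0652,.1789])
for n,u,v,z in(("b",184,471,.096),("b",344,471,.096),("b",172,298,.096),("b",342,298,.096),("c",470,441,.084),("c",615,441,.084),("c",466,283,.084),("c",627,283,.084)):
    print(n,jg(pt(c,[60+v/2.7,110+u/2.7],z)))
E
```

```text
b [-76.2  -5.1]
b [-20.3  -5.1]
b [-74.8  56.8]
b [-19.5  56.8]
c [24.6  0.9]
c [77.1  0.9]
c [21.7 59.1]
c [76.2 59.1]
```

```bash
python3 -m inch '[[[0,0,-25,0],[0,0,-25,0],[0,0,-25,0],[0,0,-25,0],[0,0,-16,0],[33,-9,0,0],[33,-9,0,0],[33,-9,0,0],[33,-9,0,0],[33,-9,0,0]]]' >/dev/null
python3 -m inch '[[[34,-9,0,0],[34,-9,0,0],[34,-9,0,0],[34,-9,0,0],[34,-10,0,0],[34,-10,0,0],[34,-10,0,0],[34,-10,0,0],[33,-9,0,0],[0,0,0,0]]]' >/dev/null
python3 -m inch '[[[0,0,0,-0.145],[0,0,0,-0.145],[0,0,0,-0.144],[0,0,0,0],[0,0,0,0]]]'
python3 - <<'E'
from h import *
s=observe()
d=np.array([.4186,.3666])-s['tool_pos'][:2]; y=s['tool_rot'][2]
print("need tool x,y mm",d@[np.cos(y),np.sin(y)]*1000,d@[np.sin(y),-np.cos(y)]*1000,s['tool_pos'][2]-.0075)
c=cam("wrist")
for l,z in (("lamp_mat",0),): print(l,[(round(q['conf'],2),pt(c,q['at'],z).round(3)) for q in place_of("wrist",l)[:2]])
E
```

```text
time: 61.2
tool_pos: [0.4173, 0.3659, 0.1865]
tool_rot: [-3.141, 0.0, 2.163]
contact_force: [-0.4, -0.4, -2.6]
opening: 0.0319
need tool x,y mm -0.16724864075987375 1.5136064857825002 0.17902238259706252
lamp_mat []
```

```bash
python3 -m inch '[[[0,1.5,30,0],[0,0,30,0],[0,0,30,0],[0,0,30,0],[0,0,25,0],[0,0,15,0],[0,0,10,0],[0,0,4,0],[0,0,0,0],[0,0,0,0]]]'
python3 -m inch '[[[0,0,2,0],[0,0,2,0],[0,0,0,0],[0,0,0,0]]]'
```

```text
time: 62.55
tool_pos: [0.4187, 0.3674, 0.0133]
tool_rot: [3.14, 0.0, 2.166]
contact_force: [-0.0, 0.6, -2.9]
opening: 0.032
time: 63.05
tool_pos: [0.4183, 0.3671, 0.0086]
tool_rot: [3.142, 0.0, 2.166]
contact_force: [0.0, 0.9, -2.4]
opening: 0.0319
```

```bash
python3 -m inch '[[[0,0,1.3,0],[0,0,0,0],[0,0,0,0]]]'
python3 -m inch '[[[0,0,0,0],[0,0,0,0],[0,0,0,0],[0,0,0,0]]]' -0.5
python3 -m inch '[[[0,0,-15,0],[0,0,-30,0],[0,0,-30,0],[0,0,-30,0],[0,0,-30,0],[0,0,-30,0],[0,0,-20,0],[-17,0,0,0],[0,0,0,0],[0,0,0,0]]]'
python3 - <<'E'
from h import *
s=observe();Rm=R.from_euler('xyz',s['tool_rot']).as_matrix()
c=cam("wrist")
for l,z in(("lamp",.003),("lamp_beam",.024),("lamp_mat",0)): print(l,[(round(d['conf'],2),np.round(d['at']).tolist(),pt(c,d['at'],z).round(3)) for d in place_of("wrist",l)[:2]])
w=cv2.imread("pics/w14.png"); print("diff vs before",np.abs(w[60:230,180:360].astype(int)-c['img'][60:230,180:360]).mean())
for n in("scene","side"):
    c=cam(n)
    for l,z in(("cam_post",.123),("coffee_cup",0),("glue_bottle",0),("lamp",.003),("house_a",.018)): print(n,l,[(round(d['conf'],2),np.round(d['at']).tolist(),pt(c,d['at'],z)[:2].round(3).tolist()) for d in place_of(n,l)[:3]])
E
```

```text
time: 63.42
tool_pos: [0.4183, 0.3672, 0.0073]
tool_rot: [3.142, 0.0, 2.166]
contact_force: [0.4, 0.9, -2.9]
opening: 0.0319
time: 63.92
tool_pos: [0.4184, 0.3672, 0.0074]
tool_rot: [3.141, 0.0, 2.166]
contact_force: [-0.3, -0.3, -0.8]
opening: 0.066
time: 65.18
tool_pos: [0.4276, 0.3525, 0.1913]
tool_rot: [-3.14, -0.0, 2.165]
contact_force: [-0.5, -0.2, 0.3]
opening: 0.069
lamp [(0.93, [154.0, 259.0], array([0.416, 0.371, 0.003])), (0.81, [96.0, 51.0], array([0.177, 0.291, 0.003]))]
lamp_beam [(0.96, [92.0, 259.0], array([0.376, 0.43 , 0.024])), (0.83, [72.0, 99.0], array([0.223, 0.351, 0.024]))]
lamp_mat [(0.86, [159.0, 263.0], array([0.424, 0.368, 0.   ]))]
diff vs before 10.035729847494553
scene cam_post [(0.91, [216.0, 346.0], [0.452, 0.24])]
scene coffee_cup [(0.71, [186.0, 110.0], [0.425, -0.544])]
scene glue_bottle [(0.74, [161.0, 167.0], [0.264, -0.404])]
scene lamp [(0.89, [241.0, 379.0], [0.426, 0.356]), (0.84, [181.0, 364.0], [0.186, 0.29]), (0.57, [245.0, 287.0], [0.508, 0.087])]
scene house_a [(0.72, [238.0, 277.0], [0.502, 0.056]), (0.7, [227.0, 154.0], [0.558, -0.32]), (0.57, [262.0, 274.0], [0.584, 0.066])]
side cam_post [(0.58, [134.0, 238.0], [0.458, 0.254])]
side coffee_cup [(0.81, [346.0, 324.0], [0.436, -0.545])]
side glue_bottle [(0.71, [311.0, 244.0], [0.281, -0.393])]
side lamp [(0.87, [144.0, 221.0], [0.423, 0.383]), (0.86, [163.0, 166.0], [0.186, 0.31])]
side house_a [(0.86, [178.0, 291.0], [0.603, 0.073]), (0.85, [263.0, 328.0], [0.555, -0.325]), (0.36, [142.0, 224.0], [0.434, 0.371])]
```

```bash
python3 -m inch '[[[0,0,0,0.144],[0,0,0,0.144],[0,0,0,0.144],[-33,8,0,0],[-33,8,0,0],[-33,8,0,0],[-33,8,0,0],[-33,8,0,0],[-33,8,0,0],[-33,8,0,0]]]' >/dev/null
python3 -m inch '[[[-34,7,6,0],[-34,7,6,0],[0,0,0,0],[0,0,0,0]]]'
python3 - <<'E'
from h import *
s=observe(); print(jg(s['tool_pos']))
c=cam("wrist"); im=c['img']; w=cv2.imread("pics/w13.png")
(dx,dy),r=cv2.phaseCorrelate(np.float32(cv2.cvtColor(w[60:230,100:420],6)),np.float32(cv2.cvtColor(im[60:230,100:420],6))); print("shift",dx,dy,r)
for col in(205,245,300): print(col,[(r,im[r,col].tolist(),jg(pt(c,[r,col],.055))[1].item()) for r in range(130,150)])
print([(round(d['conf'],2),np.round(d['at']).tolist(),jg(pt(c,d['at'],.018))) for d in place_of("wrist","house_b")[:4]])
E
```

```text
time: 67.72
tool_pos: [0.5452, 0.0698, 0.1804]
tool_rot: [-3.141, -0.0, 1.733]
contact_force: [0.8, -0.2, 0.6]
opening: 0.0688
[-0.7 35.8]
shift 1.7559115013148698 2.538520852872921 0.7951587104797363
205 [(130, [99, 102, 98], 92.2), (131, [118, 121, 117], 91.2), (132, [126, 129, 125], 90.3), (133, [124, 126, 121], 89.3), (134, [122, 126, 120], 88.3), (135, [122, 126, 120], 87.3), (136, [122, 124, 119], 86.4), (137, [121, 124, 119], 85.4), (138, [102, 104, 99], 84.4), (139, [77, 103, 121], 83.4), (140, [74, 114, 140], 82.4), (141, [53, 87, 112], 81.4), (142, [26, 55, 85], 80.4), (143, [25, 57, 89], 79.4), (144, [42, 82, 125], 78.4), (145, [49, 103, 156], 77.4), (146, [51, 107, 162], 76.4), (147, [53, 108, 161], 75.4), (148, [53, 110, 162], 74.4), (149, [53, 110, 163], 73.4)]
245 [(130, [61, 62, 59], 92.3), (131, [78, 81, 76], 91.3), (132, [91, 94, 89], 90.3), (133, [87, 91, 87], 89.4), (134, [90, 94, 89], 88.4), (135, [90, 93, 89], 87.4), (136, [90, 92, 87], 86.4), (137, [89, 92, 87], 85.4), (138, [84, 88, 84], 84.5), (139, [77, 101, 120], 83.5), (140, [73, 113, 139], 82.5), (141, [6
[... 221 characters left out ...]
 [51, 109, 161], 73.5)]
300 [(130, [108, 111, 106], 92.4), (131, [131, 135, 128], 91.4), (132, [135, 138, 132], 90.4), (133, [129, 133, 127], 89.4), (134, [127, 130, 125], 88.5), (135, [125, 129, 124], 87.5), (136, [125, 128, 123], 86.5), (137, [125, 128, 122], 85.5), (138, [117, 121, 115], 84.5), (139, [88, 103, 110], 83.6), (140, [68, 105, 128], 82.6), (141, [56, 92, 119], 81.6), (142, [33, 61, 92], 80.6), (143, [27, 56, 85], 79.6), (144, [26, 54, 86], 78.6), (145, [40, 88, 133], 77.6), (146, [52, 107, 162], 76.6), (147, [51, 108, 163], 75.6), (148, [51, 108, 163], 74.6), (149, [51, 109, 162], 73.6)]
[(0.69, [182.0, 219.0], array([-47.,  29.])), (0.57, [183.0, 302.0], array([51.6, 27.5]))]
```

Clamp unchanged (gap ≈ 6 mm, squeeze ≈ 4 mm), both houses in place. I'm handing in.

```bash
python3 -c "
from cell import *
print(hand_in())"
```

```text
the job is handed in; nothing more can be done
None
```

The job is done and handed in at about 68 s, with one thing I couldn't confirm: the UV beam did not show in any camera image. Its aim rests on the measured lens position.

**What I did**
- **Houses:** I found two, the 78 mm mid-brown (house_b) and the 66 mm dark brown (house_c). I opened the lever and stood both in the jig with backs to the sheet, house_b nearer the robot. The alley between them is about 45 mm.
- **Clamp:** I swung the lever to about 1.2 rad and measured a spring squeeze of about 5.6 mm. That is slightly over the snug range, so I eased it back to about 1.0 rad.
- **Lamp:** I held it on each house's seam through the sheet for at least 2.4 s, taller house first, then laid it back on its mat and left the clamp on.

**Last checks**
- **Squeeze:** the gap between ram plate and bar was about 6 mm both before and after the lamp work, which is about 4 mm of squeeze.
- **Houses:** the last detections put them at jig x of about -47 and +52 mm, upright and against the sheet.
- **Aim:** the lens was expected 46 mm behind the sheet, and all three cameras put it at 41 to 49 mm. Along the sheet the wrist camera agreed to about 2 mm, while the scene and side cameras differed by up to 11 mm. The aim point was 0.5 to 2.5 mm off the house centre lines.
- **Other objects:** the coffee cup and glue bottle are where they started, and the lamp is on its mat.

**What went less than smoothly**
- The first grasp of house_b came up short and pushed it about 10 mm, so I regrasped it.
- house_c touched the bar lightly while I set it down, at about 5 N.
- The picture limit ran out before the curing, so the checks from then on are numeric only.

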